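# Pack the specimen transport tray

## Task

One bay of the transport tray already holds a specimen pot: stand all the pots that wait on the mat upright in that same bay. Use the scoop to carry every cooling ball from the bin into the tray's other bay, never touching the balls with the fingers, then stand the scoop flat on the mat again. Leave the pot that was already in the tray where it stands, and do not push the label roll aside.

Things in the scene. Friction and masses are not known exactly. Their poses are not given: they have to be found in the camera images.
- tray: Fixed grey open tray, 290 (x) x 277 (y) x 50 mm, 6 mm walls and floor. A divider of equal height along its x axis makes two equal bays centred at y = +0.068 and y = -0.068 in its frame, each 278 (x) x 129 (y) mm inside. Origin: centre of the underside; x points roughly away from the robot.
- bin: Fixed teal bin, 265 (x, from -0.14 to 0.126) x 132 (y), open top, 122 wide inside, x away from the robot, origin on the underside. Floor slopes down 8 deg from z 0.0208 at x -0.135 to z 0.006 at x -0.03, then is level to x 0.085; there a 55 deg ramp rises to the 59 mm high rim, so balls ride onto a scoop pushed under them. Side walls 65 high; near wall top z 0.037 at x -0.1375.
- mat: Fixed black rubber bench mat, 320 (x) x 180 (y) x 3 mm; origin at the centre of its underside, top at z = 0.003. The scoop stands on its near part, the pots on its far part.
- scoop: Loose steel scoop, 0.16 kg, standing flat. Origin: centre of the underside of its floor plate, 75 (x) x 114 (y) x 2 mm; z up. Open at the top and front (+x, lip at x 0.0375); side walls 3 thick, 35 high up to x 0.0155, then only 7 high to the lip; back wall 45 high at x -0.0375. Upright black handle 28 (x) x 24 (y) mm behind it, centred at x -0.0515, y 0, from z 0.03 to z 0.15.
- pot0: Specimen pot already standing in one bay of the tray at the start (that bay is the specimen bay). Same make as pot1.
- pot1: Loose specimen pot waiting on the mat (may be absent): squat, 52 mm across and 58 mm high, clear with a white screw cap on its top 18 mm; 0.08 kg. Origin: centre of the underside; z up to the cap.
- pot2: Loose specimen pot waiting on the mat (may be absent): squat, 52 mm across and 58 mm high, clear with a white screw cap on its top 18 mm; 0.08 kg. Origin: centre of the underside; z up to the cap.
- pot3: Loose specimen pot waiting on the mat (may be absent): squat, 52 mm across and 58 mm high, clear with a white screw cap on its top 18 mm; 0.08 kg. Origin: centre of the underside; z up to the cap.
- ball0: White rigid cooling ball, 34 mm across, 20 g, already lying in the other bay (the coolant bay) at the start. Origin: its centre.
- ball1: White rigid cooling ball, 34 mm across, 20 g, in the bin at the start (may be absent). Origin: its centre.
- ball2: White rigid cooling ball, 34 mm across, 20 g, in the bin at the start (may be absent). Origin: its centre.
- ball3: White rigid cooling ball, 34 mm across, 20 g, in the bin at the start (may be absent). Origin: its centre.
- ball4: White rigid cooling ball, 34 mm across, 20 g, in the bin at the start (may be absent). Origin: its centre.
- ball5: White rigid cooling ball, 34 mm across, 20 g, in the bin at the start (may be absent). Origin: its centre.
- ball6: White rigid cooling ball, 34 mm across, 20 g, in the bin at the start (may be absent). Origin: its centre.
- ball7: White rigid cooling ball, 34 mm across, 20 g, in the bin at the start (may be absent). Origin: its centre.
- ball8: White rigid cooling ball, 34 mm across, 20 g, in the bin at the start (may be absent). Origin: its centre.
- ball9: White rigid cooling ball, 34 mm across, 20 g, in the bin at the start (may be absent). Origin: its centre.
- roll: White paper label roll, 64 mm across, 28 mm high, lying flat with its 28 mm hole upright, among the pots on the mat; bystander. Origin: centre of the underside.
Not all that is in view belongs to the job. Leave any brown or red look-alike of the pot2 alone.

How it is judged:
At the end, for the whole second after the job is handed in: Every pot stands upright (within 0.15 rad) on the floor of the bay where pot0 stood at the start; every ball lies in the other bay, below the rim; the scoop stands flat on the mat (its origin over the mat, within 0.12 rad of level); balls and scoop at rest ((((y of pot0 in the frame of tray between 0.004 and 0.134 m and x of pot0 in the frame of tray between -0.14 and 0.14 m and z of pot0 in the frame of tray below 0.016 m) and (y of pot1 in the frame of tray between 0.004 and 0.134 m and x of pot1 in the frame of tray between -0.14 and 0.14 m and z of pot1 in the frame of tray below 0.016 m) and (y of pot2 in the frame of tray between 0.004 and 0.134 m and x of pot2 in the frame of tray between -0.14 and 0.14 m and z of pot2 in the frame of tray below 0.016 m) and (y of pot3 in the frame of tray between 0.004 and 0.134 m and x of pot3 in the frame of tray between -0.14 and 0.14 m and z of pot3 in the frame of tray below 0.016 m) and (y of ball0 in the frame of tray between -0.134 and -0.004 m and x of ball0 in the frame of tray between -0.14 and 0.14 m and z of ball0 in the frame of tray below 0.062 m) and (y of ball1 in the frame of tray between -0.134 and -0.004 m and x of ball1 in the frame of tray between -0.14 and 0.14 m and z of ball1 in the frame of tray below 0.062 m) and (y of ball2 in the frame of tray between -0.134 and -0.004 m and x of ball2 in the frame of tray between -0.14 and 0.14 m and z of ball2 in the frame of tray below 0.062 m) and (y of ball3 in the frame of tray between -0.134 and -0.004 m and x of ball3 in the frame of tray between -0.14 and 0.14 m and z of ball3 in the frame of tray below 0.062 m) and (y of ball4 in the frame of tray between -0.134 and -0.004 m and x of ball4 in the frame of tray between -0.14 and 0.14 m and z of ball4 in the frame of tray below 0.062 m) and (y of ball5 in the frame of tray between -0.134 and -0.004 m and x of ball5 in the frame of tray between -0.14 and 0.14 m and z of ball5 in the frame of tray below 0.062 m) and (y of ball6 in the frame of tray between -0.134 and -0.004 m and x of ball6 in the frame of tray between -0.14 and 0.14 m and z of ball6 in the frame of tray below 0.062 m) and (y of ball7 in the frame of tray between -0.134 and -0.004 m and x of ball7 in the frame of tray between -0.14 and 0.14 m and z of ball7 in the frame of tray below 0.062 m) and (y of ball8 in the frame of tray between -0.134 and -0.004 m and x of ball8 in the frame of tray between -0.14 and 0.14 m and z of ball8 in the frame of tray below 0.062 m) and (y of ball9 in the frame of tray between -0.134 and -0.004 m and x of ball9 in the frame of tray between -0.14 and 0.14 m and z of ball9 in the frame of tray below 0.062 m)) or ((y of pot0 in the frame of tray between -0.134 and -0.004 m and x of pot0 in the frame of tray between -0.14 and 0.14 m and z of pot0 in the frame of tray below 0.016 m) and (y of pot1 in the frame of tray between -0.134 and -0.004 m and x of pot1 in the frame of tray between -0.14 and 0.14 m and z of pot1 in the frame of tray below 0.016 m) and (y of pot2 in the frame of tray between -0.134 and -0.004 m and x of pot2 in the frame of tray between -0.14 and 0.14 m and z of pot2 in the frame of tray below 0.016 m) and (y of pot3 in the frame of tray between -0.134 and -0.004 m and x of pot3 in the frame of tray between -0.14 and 0.14 m and z of pot3 in the frame of tray below 0.016 m) and (y of ball0 in the frame of tray between 0.004 and 0.134 m and x of ball0 in the frame of tray between -0.14 and 0.14 m and z of ball0 in the frame of tray below 0.062 m) and (y of ball1 in the frame of tray between 0.004 and 0.134 m and x of ball1 in the frame of tray between -0.14 and 0.14 m and z of ball1 in the frame of tray below 0.062 m) and (y of ball2 in the frame of tray between 0.004 and 0.134 m and x of ball2 in the frame of tray between -0.14 and 0.14 m and z of ball2 in the frame of tray below 0.062 m) and (y of ball3 in the frame of tray between 0.004 and 0.134 m and x of ball3 in the frame of tray between -0.14 and 0.14 m and z of ball3 in the frame of tray below 0.062 m) and (y of ball4 in the frame of tray between 0.004 and 0.134 m and x of ball4 in the frame of tray between -0.14 and 0.14 m and z of ball4 in the frame of tray below 0.062 m) and (y of ball5 in the frame of tray between 0.004 and 0.134 m and x of ball5 in the frame of tray between -0.14 and 0.14 m and z of ball5 in the frame of tray below 0.062 m) and (y of ball6 in the frame of tray between 0.004 and 0.134 m and x of ball6 in the frame of tray between -0.14 and 0.14 m and z of ball6 in the frame of tray below 0.062 m) and (y of ball7 in the frame of tray between 0.004 and 0.134 m and x of ball7 in the frame of tray between -0.14 and 0.14 m and z of ball7 in the frame of tray below 0.062 m) and (y of ball8 in the frame of tray between 0.004 and 0.134 m and x of ball8 in the frame of tray between -0.14 and 0.14 m and z of ball8 in the frame of tray below 0.062 m) and (y of ball9 in the frame of tray between 0.004 and 0.134 m and x of ball9 in the frame of tray between -0.14 and 0.14 m and z of ball9 in the frame of tray below 0.062 m))) and angle between each of pot0, pot1, pot2, pot3's own z axis and vertical below 0.15 rad and linear speed of each of ball0, ball1, ball2, ball3, ball4, ball5, ball6, ball7, ball8, ball9, scoop below 0.05 m/s and x of scoop in the frame of mat between -0.16 and 0.16 m and y of scoop in the frame of mat between -0.09 and 0.09 m and z of scoop in the frame of mat below 0.01 m and angle between scoop's own z axis and vertical below 0.12 rad); the robot touches nothing.
It fails at once if The fingers touch a cooling ball (contact force between the fingers and ball0 above 0.5 N or contact force between the fingers and ball1 above 0.5 N or contact force between the fingers and ball2 above 0.5 N or contact force between the fingers and ball3 above 0.5 N or contact force between the fingers and ball4 above 0.5 N or contact force between the fingers and ball5 above 0.5 N or contact force between the fingers and ball6 above 0.5 N or contact force between the fingers and ball7 above 0.5 N or contact force between the fingers and ball8 above 0.5 N or contact force between the fingers and ball9 above 0.5 N).
It fails at once if The pot that was in the tray at the start is moved more than 4.5 cm (distance of pot0 from where it was at the start of the episode above 0.045 m).
It fails at once if The label roll is moved more than 5 cm (distance of roll from where it was at the start of the episode above 0.05 m).
Of pot1, pot2, pot3 only 2 to 3 are there at a start; the rules pass over those that are not, and their reading is None.
Of ball1, ball2, ball3, ball4, ball5, ball6, ball7, ball8, ball9 only 7 to 9 are there at a start; the rules pass over those that are not, and their reading is None.
At some moment in a run one of pot1, pot2, pot3 may be knocked a few centimetres aside while the robot is not near it.
It also fails if it takes over 208 s, if anything falls off the work surface, if the arm or the gripper's body presses on something with over 40 N, if the wrist force passes 120 N, or if a joint passes its speed limit or range.

## Robot

A 7-joint arm with a two-finger parallel gripper is mounted at the origin on the work surface. World frame = base frame: x ahead of the robot, y to its left, z up, the work surface at z = 0. Lengths are in m, angles in rad, forces in N, time in s.
With the tool pointing down it reaches from about 0.4 to 0.85 m from the base axis. Payload 10.4 kg.
Tool frame: the origin (TCP) lies between the finger pads; the fingertips stand manip.tip_extent ahead of it and the grasp point (between the pads) lies 6 mm ahead of it (manip.tip_extent is the distance from the TCP to the fingertips, in m); z points along the fingers, y is the line along which they close (so a half turn about z gives the same grasp; the last joint's range is limited). The gripper opens to 85 mm and grips with 20 to 120 N. Pads are 22 mm wide; open, the fingers measure 114 mm over their backs; the gripper's body (76 mm by 85 mm) begins 54 mm behind the grasp point. The pads swing forward as they close: fully open they stand 13 mm farther back than shut.
Start: joints at [1.174, 0.332, -0.065, 1.46, 0.022, 1.35, -0.088], TCP at [0.228, -0.582, 0.256] pointing down, gripper open.
Joint ranges: [-2.6, 2.6], [-0.5, 2.12], [-1.47, 1.34], [0.16, 2.42], [-1.27, 4.41], [0.06, 2.06], [-2.6, 2.6]. Speed limits (rad/s): [2.22, 2.22, 2.79, 2.79, 3.14, 3.14, 3.14].

## Interface

Orientations are given as a unit quaternion [x, y, z, w].
In Python, from workcell import get_obs, optics, workorder, manip gives the robot as it stands.
- The arm moves only by the tool jog_arm, never from a script. Its argument "increments" is a list of rows, each a list of 7 numbers: the shift along the tool's x, y, z in m, then the turn, a rotation vector about the tool's x, y, z in rad, then the opening, from -1 (shut) to 1 (fully open). A call has 1 to 5 rows; each row is the pose to reach, as a shift and turn from the pose commanded when the call began, along the tool's axes at that moment; what a row does not reach only later rows make up. A row lasts 1/12 s, in which the tool goes at most 41.7 mm and 7.16 degrees, less where a joint would pass 70% of its speed; a pose out of reach is approached as far as the arm can. A call with a gripper value outside its range is refused whole. The fingers move at their own pace and stop on an object; "grip_force" is the grip in N (left out, the last holds). Time passes only in rows, so rows that repeat a pose let the fingers close. It gives the time, the measured TCP pose, the force, the opening and the grip force at its end, in the units of the state.
- get_obs(): the state, without advancing time (a new reading comes with each control period).
- optics.camera(name): name is "side" or "top" or "wrist"; returns a dict with "color" (384x512x3 uint8, red, green, blue), "depth" (384x512 float32, m along the optical axis (not along the pixel's ray), 0 where there is no reading), "K" (3x3 intrinsics, pixels), "R" (3x3) and "t" (3): a world point X has camera coordinates R X + t. Camera axes: x right, y down, z forward; pixel columns grow to the right and rows downward; lengths in m; the calibration is good to about 2 mm. A picture is of the moment at which its call begins.
- workorder.hand_in(): hands the job in; it is judged then, once.
The state is a dict: "clock": time; "joint_pos": joint angles; "joint_velocities": joint speeds; "tau": joint torques, N m; "position": TCP position; "ee_rot": TCP orientation; "ft_force": force on the tool from outside, world axes, zero at the start; "torque": the same for the moment, N m; "grip_width": opening from 0.0 (shut) to 1.0 (fully open); "grasp_force": force on a finger pad.
Only numpy, scipy, OpenCV 4.12 (cv2) and the standard library are available. Lean on these libraries where they do the work, as an engineer would, in place of code of your own. Each camera call takes 0.05 s, during which the arm holds its last target. There are 200 camera calls.

## Working session

There is one attempt and no reset: what is moved stays moved. The work goes in short steps, Python scripts to look and compute and a tool call to move; the robot and the scene stay as the last step left them, time stands still between calls to the robot, and variables do not carry over. Pictures are saved under pics/ and viewed, at most 14 in all, crops included, and the job is handed in when it is done.

Besides the shell and the picture viewer there is one more tool, called after "Emit:" as name(argument=value, ...) on one line, values as JSON. jog_arm: Moves the arm, as the interface text tells. Its arguments: {"type":"object","properties":{"increments":{"type":"array"},"grip_force":{"type":"number"}},"required":["increments"]}

```bash
ls; mkdir -p pics
cat > h.py <<'E'
import numpy as np, cv2
from workcell import get_obs, optics, workorder, manip
def cam(n):
    c=optics.camera(n); d=c['depth'].astype(float); K=c['K']; v,u=np.mgrid[:d.shape[0],:d.shape[1]]
    P=np.stack([(u-K[0,2])/K[0,0]*d,(v-K[1,2])/K[1,1]*d,d],-1)
    W=(P-c['t'])@c['R']; W[d==0]=np.nan
    return c['color'],W,c
def save(n,img,s=1.5): cv2.imwrite('pics/'+n,cv2.resize(img[:,:,::-1],None,fx=s,fy=s))
E
python3 - <<'E'
from h import *
o=get_obs(); print({k:np.round(v,3) for k,v in o.items()}, manip.tip_extent)
for n in ['top','side']:
    c,W,_=cam(n); save(n+'0.png',c); np.savez('/tmp/'+n+'.npz',c=c,W=W)
    print(n,_['K'],_['R'],_['t'])
E
```

```text
pics
{'clock': np.float64(0.0), 'joint_pos': array([ 1.174,  0.333, -0.065,  1.461,  0.022,  1.35 , -0.088]), 'joint_velocities': array([-0.   ,  0.001, -0.002,  0.   , -0.   ,  0.   , -0.002]), 'tau': array([ 0.0000e+00, -6.2545e+01,  4.9000e-02, -3.9160e+01,  1.6000e-02,
        1.0000e-02, -0.0000e+00]), 'position': array([ 0.228, -0.582,  0.256]), 'ee_rot': array([ 0.983,  0.186, -0.   , -0.001]), 'ft_force': array([-0.261, -0.086, -0.571]), 'torque': array([-0.052, -0.038, -0.021]), 'grasp_force': np.float64(0.0), 'grip_width': np.float64(1.0)} 0.025
top [[440.82917802   0.         250.95022008]
 [  0.         440.82917802 191.55281647]
 [  0.           0.           1.        ]] [[-0.01518501 -0.99951829  0.02706662]
 [-0.99220858  0.01171511 -0.12403581]
 [ 0.12365897 -0.02873922 -0.99190852]] [-0.06681739  0.53331901  0.85956223]
side [[414.90172442   0.         256.8108015 ]
 [  0.         414.90172442 190.75345011]
 [  0.           0.           1.        ]] [[ 0.84557003 -0.53380607 -0.0078991 ]
 [-0.39433318 -0.61452862 -0.68326855]
 [ 0.35987868  0.58086629 -0.73012443]] [-0.49733248  0.2300752   0.91172742]
```

View pics/top0.png

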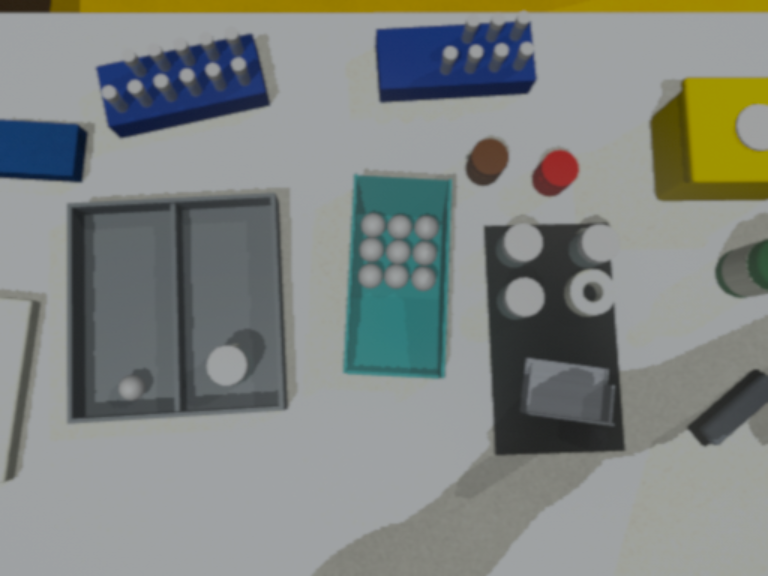

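View pics/side0.png

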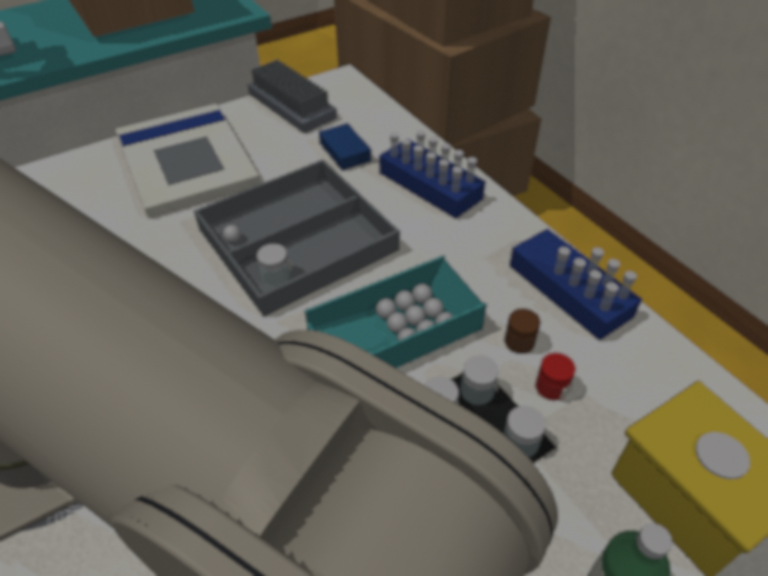

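Top view (768×576): the tray is at left, with ball0 at (131,388) in its left bay and pot0 at (226,365) in its right bay. The bin's 9 balls sit around (398,252). The mat has white caps at (522,243), (598,243) and (523,297), the roll with its hole at (592,292) and the scoop at (568,390). The candidates for "pot" are those three white caps, pot0 (226,365), the roll, the brown one (489,158), the red one (558,168) and the yellow box's cap (760,127). I choose the three white caps.

Run:
```python
from h import *
d=np.load('/tmp/top.npz'); c=d['c'].astype(int); W=d['W']; hsv=cv2.cvtColor(d['c'],cv2.COLOR_RGB2HSV); z=W[...,2]
def comp(m,name,mina=60):
    n,l,s,_=cv2.connectedComponentsWithStats(m.astype(np.uint8))
    for i in range(1,n):
        if s[i,4]>=mina:
            p=W[l==i]; print(name,s[i].tolist(),'mean',np.nanmean(p,0).round(4),'mid',((np.nanmin(p[:,:2],0)+np.nanmax(p[:,:2],0))/2).round(4))
roi=np.zeros(z.shape,bool); roi[110:310,30:430]=1
white=(hsv[...,1]<40)&(hsv[...,2]>120)
comp(roi&(z>0.05)&(z<0.075)&white,'caps')
comp(roi&(z>0.027)&(z<0.036)&white,'roll')
def rect(m,name):
    p=W[m][:,:2]; p=p[np.isfinite(p).all(1)].astype(np.float32); r=cv2.minAreaRect(p); print(name,len(p),r, 'yaw?',r[2])
t=roi.copy(); t[:,210:]=0
rect(t&(z>0.044)&(z<0.054)&~white,'tray')
t=roi.copy();t[:,:220]=0;t[:,310:]=0
rect(t&(hsv[...,0]>75)&(hsv[...,0]<100)&(hsv[...,1]>100)&(z>0.055)&(z<0.07),'bin')
m=roi.copy(); m[:,:315]=0
rect(m&(hsv[...,2]<60)&(z<0.008),'mat')
sc=np.zeros_like(roi); sc[225:300,335:420]=1
for lo,hi in [(0.0,.012),(.012,.032),(.032,.04),(.04,.05),(.05,.16)]:
    q=sc&(z>lo)&(z<=hi); print(lo,hi,q.sum(),np.nanmin(W[q],0).round(3) if q.any() else '',np.nanmax(W[q],0).round(3) if q.any() else '')
t=roi.copy();t[:,:230]=0;t[:,305:]=0
comp(t&white&(z>0.028),'balls',20)
save('crop_mat.png',d['c'][130:310,310:430],4)
m=(c.max(2)<0) 
zi=np.nan_to_num(z); cv2.imwrite('pics/sz.png',cv2.resize(np.clip(zi[220:310,320:430]*255/0.16,0,255).astype(np.uint8),None,fx=5,fy=5,interpolation=0))
```

```text
caps [336, 149, 25, 25, 498] mean [ 0.5882 -0.2684  0.06  ] mid [ 0.5884 -0.2683]
caps [388, 150, 25, 25, 489] mean [ 0.586  -0.3725  0.0602] mid [ 0.5856 -0.3727]
caps [337, 185, 25, 26, 505] mean [ 0.5147 -0.2671  0.0601] mid [ 0.5152 -0.2667]
caps [137, 230, 28, 27, 573] mean [0.4312 0.1213 0.063 ] mid [0.4315 0.1216]
roll [242, 143, 13, 14, 75] mean [ 0.6169 -0.0689  0.0333] mid [ 0.6201 -0.0693]
roll [259, 146, 14, 12, 63] mean [ 0.6126 -0.1059  0.0328] mid [ 0.6155 -0.1053]
roll [241, 160, 13, 13, 83] mean [ 0.5839 -0.0669  0.0336] mid [ 0.5853 -0.0668]
roll [258, 161, 14, 14, 85] mean [ 0.5799 -0.1028  0.0335] mid [ 0.582  -0.1026]
roll [240, 178, 13, 13, 69] mean [ 0.5456 -0.0653  0.0329] mid [ 0.5479 -0.0642]
roll [257, 178, 14, 13, 81] mean [ 0.5453 -0.099   0.0332] mid [ 0.5478 -0.0999]
roll [380, 180, 30, 30, 559] mean [ 0.5236 -0.3689  0.0303] mid [ 0.5235 -0.3692]
roll [79, 253, 14, 13, 74] mean [0.4012 0.2517 0.0337] mid [0.4023 0.2544]
tray 1781 ((0.5119215250015259, 0.19444893300533295), (0.2891155779361725, 0.2764258086681366), 2.585773229598999) yaw? 2.585773229598
[... 633 characters left out ...]
.0691  0.0355] mid [ 0.6201 -0.0693]
balls [259, 145, 14, 13, 142] mean [ 0.616  -0.1059  0.0355] mid [ 0.6166 -0.1053]
balls [278, 145, 12, 13, 129] mean [ 0.6147 -0.1416  0.0357] mid [ 0.6161 -0.1422]
balls [241, 160, 13, 13, 142] mean [ 0.5849 -0.0665  0.0354] mid [ 0.5853 -0.0668]
balls [258, 161, 14, 14, 142] mean [ 0.5813 -0.1028  0.0355] mid [ 0.582  -0.1026]
balls [276, 162, 13, 13, 131] mean [ 0.579  -0.1382  0.0359] mid [ 0.5802 -0.1384]
balls [240, 177, 13, 14, 143] mean [ 0.5485 -0.0644  0.0355] mid [ 0.5493 -0.0642]
balls [257, 178, 14, 13, 146] mean [ 0.5475 -0.0995  0.0353] mid [ 0.5478 -0.0999]
balls [275, 179, 13, 14, 133] mean [ 0.5436 -0.1355  0.0358] mid [ 0.5444 -0.1354]
```

View pics/crop_mat.png

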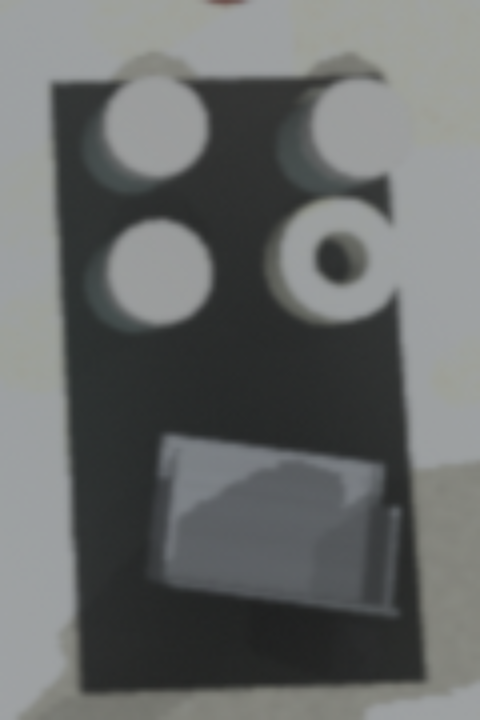

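The crop confirms three white screw caps, the roll with its hole, and the scoop lying at yaw of about −8° with its handle nearest the robot. I'll carry the pots first, fingers closing along world y. A small planner will turn world waypoints into tool-axis increments.

```bash
cat > plan.py <<'E'
from h import *
from scipy.spatial.transform import Rotation as Ro
# tool rotation for yaw psi (tool x heading), pitch th about the scoop's y axis (nose down +)
def Rt(psi,th=0): # psi: heading of tool x; closing axis = tool y
    return Ro.from_euler('z',psi,degrees=True)*Ro.from_euler('x',180,degrees=True) if th==0 else None
def steps(wps,start=None):
    """wps: (pos, Rotation). prints rounded tool-axis increments, chained by the rounded commands"""
    if start is None:
        o=get_obs(); start=(o['position'],Ro.from_quat(o['ee_rot']))
    p,R=start
    for q,S in wps:
        # split to <=0.2 m, <=0.6 rad
        while True:
            d=R.inv().apply(np.asarray(q)-p); r=(R.inv()*S).as_rotvec()
            n=max(np.linalg.norm(d)/.2,np.linalg.norm(r)/.55)
            last=n<=1; f=1 if last else 1/np.ceil(n)
            dd=np.round(d*f,3); rr=np.round(r*f,3)
            print(dd.tolist()+rr.tolist(),'rows>=%d'%np.ceil(max(np.linalg.norm(dd)/.0417,np.linalg.norm(rr)/.125)))
            p=p+R.apply(dd); R=R*Ro.from_rotvec(rr)
            if last: break
    return p,R
E
python3 - <<'E'
from plan import *
A=Rt(0)
steps([((.515,-.267,.15),A),((.515,-.267,.046),A)])
d=np.load('/tmp/top.npz');W=d['W'];z=W[...,2]
sc=np.zeros(z.shape,bool); sc[225:310,335:420]=1
h=W[sc&(z>.14)]; print('handle top',np.nanmean(h,0),len(h), cv2.minAreaRect(h[:,:2].astype(np.float32)))
q=W[sc&(z>.03)&(z<.055)]; print(cv2.minAreaRect(q[:,:2].astype(np.float32)))
E
```

```text
[0.127, -0.063, 0.035, -0.0, 0.0, 0.125] rows>=4
[0.119, -0.078, 0.035, -0.001, 0.0, 0.124] rows>=4
[0.108, -0.092, 0.036, -0.0, 0.0, 0.125] rows>=4
[-0.0, 0.0, 0.104, -0.0, 0.0, -0.0] rows>=3
handle top [ 0.34019121 -0.31998229  0.15083827] 245 ((0.3397813141345978, -0.32154032588005066), (0.024803709238767624, 0.027948087081313133), 81.08912658691406)
((0.3653704822063446, -0.32580289244651794), (0.11590153723955154, 0.08028535544872284), 80.82838439941406)
```

Emit:
jog_arm(increments=[[0.127,-0.063,0.035,0,0,0.125,0.7],[0.127,-0.063,0.035,0,0,0.125,0.7],[0.127,-0.063,0.035,0,0,0.125,0.7],[0.127,-0.063,0.035,0,0,0.125,0.7],[0.127,-0.063,0.035,0,0,0.125,0.7]], grip_force=40)

```text
clock: 0.52
position: [0.3279, -0.4716, 0.2198]
ee_rot: [0.992, 0.128, 0.0, -0.002]
ft_force: [1.3, 0.4, 0.7]
grip_width: 0.848
grasp_force: 0.0
```

Emit:
jog_arm(increments=[[0.119,-0.078,0.035,0,0,0.125,0.7],[0.119,-0.078,0.035,0,0,0.125,0.7],[0.119,-0.078,0.035,0,0,0.125,0.7],[0.119,-0.078,0.035,0,0,0.125,0.7],[0.119,-0.078,0.035,0,0,0.125,0.7]])

```text
clock: 0.93
position: [0.4232, -0.3664, 0.1848]
ee_rot: [0.998, 0.066, 0.0, -0.002]
ft_force: [0.4, 0.1, 0.0]
grip_width: 0.85
grasp_force: 0.0
```

Emit:
jog_arm(increments=[[0.108,-0.092,0.036,0,0,0.125,0.7],[0.108,-0.092,0.036,0,0,0.125,0.7],[0.108,-0.092,0.036,0,0,0.125,0.7],[0.108,-0.092,0.036,0,0,0.125,0.7],[0.108,-0.092,0.036,0,0,0.125,0.7]])

```text
clock: 1.35
position: [0.5182, -0.2618, 0.1488]
ee_rot: [1.0, 0.003, -0.0, -0.002]
ft_force: [-0.2, 0.8, 0.2]
grip_width: 0.851
grasp_force: 0.0
```

Emit:
jog_arm(increments=[[-0.003,0.005,0.05,0,0,0,0.7],[-0.003,0.005,0.103,0,0,0,0.7],[-0.003,0.005,0.103,0,0,0,0.7],[-0.003,0.005,0.103,0,0,0,0.7]])

```text
clock: 1.68
position: [0.5085, -0.2724, 0.0423]
ee_rot: [1.0, -0.001, -0.004, -0.002]
ft_force: [-0.6, -0.8, -0.0]
grip_width: 0.849
grasp_force: 0.0
```

Emit:
jog_arm(increments=[[0,0,0,0,0,0,-1],[0,0,0,0,0,0,-1],[0,0,0,0,0,0,-1],[0,0,0,0,0,0,-1],[0,0,0,0,0,0,-1]])

```text
clock: 2.1
position: [0.5134, -0.273, 0.0492]
ee_rot: [1.0, -0.001, 0.001, 0.001]
ft_force: [-0.2, -1.0, 7.3]
grip_width: 0.603
grasp_force: 42.5
```

Emit:
jog_arm(increments=[[0,0,-0.03,0,0,0,-1],[0,0,-0.06,0,0,0,-1],[0,0,-0.1,0,0,0,-1],[0,0,-0.1,0,0,0,-1],[0,0,-0.1,0,0,0,-1]])

```text
clock: 2.52
position: [0.5139, -0.273, 0.1505]
ee_rot: [1.0, -0.001, 0.003, 0.001]
ft_force: [0.3, -0.2, -1.8]
grip_width: 0.595
grasp_force: 42.2
```

Run:
```python
from plan import *
A=Rt(0)
steps([((.618,.131,.15),A),((.618,.131,.05),A)])
```

```text
[0.035, -0.135, -0.0, 0.001, -0.002, -0.0] rows>=4
[0.034, -0.135, -0.0, 0.001, -0.002, -0.001] rows>=4
[0.035, -0.134, 0.0, 0.001, -0.001, -0.0] rows>=4
[-0.0, -0.0, 0.1, -0.0, -0.0, -0.0] rows>=3
```

Emit:
jog_arm(increments=[[0.035,-0.135,0,0,0,0,-1],[0.035,-0.135,0,0,0,0,-1],[0.035,-0.135,0,0,0,0,-1],[0.035,-0.135,0,0,0,0,-1]])

```text
clock: 2.85
position: [0.5483, -0.13, 0.1466]
ee_rot: [1.0, 0.003, -0.0, -0.002]
ft_force: [-0.1, 1.4, 0.4]
grip_width: 0.598
grasp_force: 42.3
```

Emit:
jog_arm(increments=[[0.035,-0.135,0,0,0,0,-1],[0.035,-0.135,0,0,0,0,-1],[0.035,-0.135,0,0,0,0,-1],[0.035,-0.135,0,0,0,0,-1]])

```text
clock: 3.18
position: [0.5827, 0.0052, 0.1466]
ee_rot: [1.0, 0.003, -0.0, -0.002]
ft_force: [0.3, 1.0, -0.5]
grip_width: 0.6
grasp_force: 42.3
```

Emit:
jog_arm(increments=[[0.035,-0.134,0,0,0,0,-1],[0.035,-0.134,0,0,0,0,-1],[0.035,-0.134,0,0,0,0,-1],[0.035,-0.134,0,0,0,0,-1],[0.035,-0.134,0,0,0,0,-1]])

```text
clock: 3.6
position: [0.6169, 0.1375, 0.1461]
ee_rot: [1.0, 0.003, -0.001, -0.001]
ft_force: [-0.4, -0.0, -1.0]
grip_width: 0.598
grasp_force: 42.3
```

Emit:
jog_arm(increments=[[0,0,0.03,0,0,0,-1],[0,0,0.06,0,0,0,-1],[0,0,0.075,0,0,0,-1],[0,0,0.09,0,0,0,-1],[0,0,0.09,0,0,0,-1]])

```text
clock: 4.02
position: [0.6158, 0.1299, 0.0535]
ee_rot: [1.0, -0.001, -0.003, 0.001]
ft_force: [0.5, -0.2, -0.7]
grip_width: 0.597
grasp_force: 42.8
```

Emit:
jog_arm(increments=[[0,0,0.002,0,0,0,-1],[0,0,0.002,0,0,0,0.6],[0,0,0.002,0,0,0,0.6],[0,0,0.002,0,0,0,0.6],[0,0,0.002,0,0,0,0.6]])

```text
clock: 4.43
position: [0.6183, 0.1316, 0.0562]
ee_rot: [1.0, -0.001, 0.001, -0.0]
ft_force: [-0.1, 0.1, 0.2]
grip_width: 0.799
grasp_force: 0.0
```

Emit:
jog_arm(increments=[[0,0,-0.03,0,0,0,0.6],[0,0,-0.06,0,0,0,0.6],[0,0,-0.1,0,0,0,0.6],[0,0,-0.1,0,0,0,0.6],[0,0,-0.1,0,0,0,0.6]])

```text
clock: 4.85
position: [0.6194, 0.1321, 0.1586]
ee_rot: [1.0, -0.001, 0.003, -0.0]
ft_force: [-0.3, -0.3, -0.2]
grip_width: 0.802
grasp_force: 0.0
```

```bash
cat > caps.py <<'E'
from plan import *
def caps(tag=None):
    c,W,_=cam('top'); hsv=cv2.cvtColor(c,cv2.COLOR_RGB2HSV); z=W[...,2]
    roi=np.zeros(z.shape,bool); roi[100:310,30:430]=1
    m=roi&(z>.05)&(z<.072)&(hsv[...,1]<40)&(hsv[...,2]>110)
    n,l,s,_=cv2.connectedComponentsWithStats(m.astype(np.uint8))
    for i in range(1,n):
        if s[i,4]>=150: 
            p=W[l==i]; print('cap',s[i,4],np.nanmean(p,0).round(4),((np.nanmin(p[:,:2],0)+np.nanmax(p[:,:2],0))/2).round(4))
    m=roi&(z>.026)&(z<.036)&(hsv[...,1]<40)&(hsv[...,2]>110)
    n,l,s,_=cv2.connectedComponentsWithStats(m.astype(np.uint8))
    for i in range(1,n):
        if s[i,4]>=200: print('roll',np.nanmean(W[l==i],0).round(4))
    if tag: save(tag,c)
    return c,W
E
python3 - <<'E'
from caps import *
print(get_obs()['position'],get_obs()['grip_width']); caps()
A=Rt(0); steps([((.588,-.268,.15),A)])
E
```

```text
[0.61944956 0.13209406 0.15864448] 0.8015935719690085
cap 197 [0.6195 0.1186 0.0626] [0.6181 0.1202]
cap 514 [ 0.5876 -0.268   0.06  ] [ 0.5881 -0.2681]
cap 516 [ 0.5861 -0.3718  0.0599] [ 0.5869 -0.3723]
roll [ 0.5235 -0.3682  0.0301]
[-0.01, 0.133, 0.002, -0.0, -0.001, -0.0] rows>=4
[-0.01, 0.133, 0.002, -0.0, -0.001, -0.001] rows>=4
[-0.01, 0.134, 0.002, -0.0, -0.0, -0.0] rows>=4
```

Emit:
jog_arm(increments=[[-0.01,0.133,0.002,0,0,0,0.7],[-0.01,0.133,0.002,0,0,0,0.7],[-0.01,0.133,0.002,0,0,0,0.7],[-0.01,0.133,0.002,0,0,0,0.7]])

```text
clock: 5.23
position: [0.6065, -0.0107, 0.1516]
ee_rot: [1.0, -0.005, -0.001, 0.002]
ft_force: [1.2, -1.4, 0.5]
grip_width: 0.851
grasp_force: 0.0
```

Emit:
jog_arm(increments=[[-0.01,0.133,0.002,0,0,0,0.7],[-0.01,0.133,0.002,0,0,0,0.7],[-0.01,0.133,0.002,0,0,0,0.7],[-0.01,0.133,0.002,0,0,0,0.7]])

```text
clock: 5.57
position: [0.5954, -0.1436, 0.1497]
ee_rot: [1.0, -0.005, -0.001, 0.002]
ft_force: [-1.0, -1.9, -1.1]
grip_width: 0.85
grasp_force: 0.0
```

Emit:
jog_arm(increments=[[-0.01,0.134,0.002,0,0,0,0.7],[-0.01,0.134,0.002,0,0,0,0.7],[-0.01,0.134,0.002,0,0,0,0.7],[-0.01,0.134,0.002,0,0,0,0.7],[-0.01,0.134,0.002,0,0,0,0.7]])

```text
clock: 5.98
position: [0.5853, -0.2734, 0.1476]
ee_rot: [1.0, -0.004, -0.001, 0.001]
ft_force: [-0.4, 0.5, 0.2]
grip_width: 0.85
grasp_force: 0.0
```

Emit:
jog_arm(increments=[[0,0,0,0,0,0,0.7],[0,0,0,0,0,0,0.7],[0,0,0,0,0,0,0.7]])

```text
clock: 6.23
position: [0.5878, -0.2663, 0.149]
ee_rot: [1.0, 0.001, -0.0, -0.0]
ft_force: [0.7, -0.7, -1.1]
grip_width: 0.852
grasp_force: 0.0
```

Run:
```python
from caps import *
caps()
```

```text
cap 546 [0.6192 0.1303 0.0628] [0.6197 0.1311]
cap 385 [ 0.5822 -0.2687  0.06  ] [ 0.582  -0.2681]
cap 586 [0.4313 0.121  0.0628] [0.4316 0.1218]
roll [ 0.6013 -0.0678  0.0321]
roll [ 0.5646 -0.1014  0.0323]
```

Emit:
jog_arm(increments=[[0,0,0.035,0,0,0,0.7],[0,0,0.07,0,0,0,0.7],[0,0,0.1,0,0,0,0.7],[0,0,0.1,0,0,0,0.7],[0,0,0.1,0,0,0,0.7]])

```text
clock: 6.7
position: [0.5868, -0.2671, 0.0486]
ee_rot: [1.0, 0.0, -0.001, -0.001]
ft_force: [0.4, -0.1, 0.5]
grip_width: 0.845
grasp_force: 0.0
```

Emit:
jog_arm(increments=[[0,0,0,0,0,0,-1],[0,0,0,0,0,0,-1],[0,0,0,0,0,0,-1],[0,0,0,0,0,0,-1],[0,0,0,0,0,0,-1]])

```text
clock: 7.12
position: [0.5892, -0.2688, 0.0523]
ee_rot: [1.0, -0.001, 0.002, 0.001]
ft_force: [-0.3, 1.4, 7.7]
grip_width: 0.597
grasp_force: 42.4
```

Emit:
jog_arm(increments=[[0,0,-0.03,0,0,0,-1],[0,0,-0.06,0,0,0,-1],[0,0,-0.1,0,0,0,-1],[0,0,-0.1,0,0,0,-1],[0,0,-0.1,0,0,0,-1]])

```text
clock: 7.53
position: [0.5892, -0.269, 0.1535]
ee_rot: [1.0, -0.001, 0.003, 0.001]
ft_force: [-0.2, 0.1, -1.5]
grip_width: 0.598
grasp_force: 42.3
```

Run:
```python
from plan import *
A=Rt(0)
steps([((.556,.129,.15),A),((.556,.129,.051),A)])
```

```text
[-0.017, -0.199, 0.001, 0.001, -0.003, -0.001] rows>=5
[-0.017, -0.199, 0.001, 0.002, -0.003, -0.0] rows>=5
[0.0, -0.0, 0.099, -0.0, -0.0, -0.0] rows>=3
```

Emit:
jog_arm(increments=[[-0.017,-0.199,0,0,0,0,-1],[-0.017,-0.199,0,0,0,0,-1],[-0.017,-0.199,0,0,0,0,-1],[-0.017,-0.199,0,0,0,0,-1],[-0.017,-0.199,0,0,0,0,-1]])

```text
clock: 7.95
position: [0.5696, -0.0657, 0.1488]
ee_rot: [1.0, 0.0, -0.0, -0.0]
ft_force: [0.7, 1.1, -1.1]
grip_width: 0.599
grasp_force: 42.4
```

Emit:
jog_arm(increments=[[-0.017,-0.199,0,0,0,0,-1],[-0.017,-0.199,0,0,0,0,-1],[-0.017,-0.199,0,0,0,0,-1],[-0.017,-0.199,0,0,0,0,-1],[-0.017,-0.199,0,0,0,0,-1]])

```text
clock: 8.37
position: [0.5526, 0.1331, 0.149]
ee_rot: [1.0, 0.0, -0.0, -0.0]
ft_force: [0.8, 1.0, -1.4]
grip_width: 0.597
grasp_force: 42.4
```

Emit:
jog_arm(increments=[[0,0,0,0,0,0,-1],[0,0,0,0,0,0,-1],[0,0,0,0,0,0,-1]])

```text
clock: 8.62
position: [0.5537, 0.1288, 0.1487]
ee_rot: [1.0, -0.001, -0.0, 0.0]
ft_force: [0.9, -0.7, -0.4]
grip_width: 0.599
grasp_force: 42.4
```

Emit:
jog_arm(increments=[[0,0,0.03,0,0,0,-1],[0,0,0.06,0,0,0,-1],[0,0,0.08,0,0,0,-1],[0,0,0.095,0,0,0,-1],[0,0,0.095,0,0,0,-1]])

```text
clock: 9.03
position: [0.5538, 0.1269, 0.0525]
ee_rot: [1.0, -0.002, -0.001, 0.001]
ft_force: [-0.6, -0.1, -0.9]
grip_width: 0.598
grasp_force: 47.8
```

Emit:
jog_arm(increments=[[0,0,0,0,0,0,-1],[0,0,0,0,0,0,-1]])

```text
clock: 9.2
position: [0.5541, 0.128, 0.0541]
ee_rot: [1.0, -0.002, -0.0, 0.0]
ft_force: [0.0, -0.2, -0.5]
grip_width: 0.595
grasp_force: 47.8
```

Emit:
jog_arm(increments=[[0,0,0,0,0,0,0.6],[0,0,0,0,0,0,0.6],[0,0,0,0,0,0,0.6],[0,0,0,0,0,0,0.6]])

```text
clock: 9.53
position: [0.554, 0.1295, 0.0545]
ee_rot: [1.0, -0.001, 0.0, 0.0]
ft_force: [-0.2, 1.3, -0.4]
grip_width: 0.798
grasp_force: 0.0
```

Emit:
jog_arm(increments=[[0,0,-0.03,0,0,0,0.6],[0,0,-0.06,0,0,0,0.6],[0,0,-0.1,0,0,0,0.6],[0,0,-0.1,0,0,0,0.6],[0,0,-0.1,0,0,0,0.6]])

```text
clock: 9.95
position: [0.5553, 0.1301, 0.1569]
ee_rot: [1.0, -0.001, 0.003, -0.0]
ft_force: [-0.6, -0.4, -0.0]
grip_width: 0.802
grasp_force: 0.0
```

Run:
```python
from caps import *
caps()
steps([((.586,-.372,.15),Rt(0))])
```

```text
cap 345 [0.6242 0.1251 0.063 ] [0.6225 0.1261]
cap 522 [ 0.5859 -0.3717  0.06  ] [ 0.5868 -0.3724]
cap 367 [0.5452 0.1262 0.0627] [0.5443 0.1268]
roll [ 0.5237 -0.3683  0.0301]
[0.011, 0.167, 0.002, 0.0, -0.001, -0.0] rows>=5
[0.011, 0.167, 0.002, 0.0, -0.0, -0.001] rows>=5
[0.01, 0.168, 0.001, 0.0, -0.001, -0.0] rows>=5
```

Emit:
jog_arm(increments=[[0.01,0.167,0.002,0,0,0,0.7],[0.01,0.167,0.002,0,0,0,0.7],[0.01,0.167,0.002,0,0,0,0.7],[0.01,0.167,0.002,0,0,0,0.7],[0.01,0.167,0.002,0,0,0,0.7]])

```text
clock: 10.42
position: [0.5627, -0.0477, 0.1505]
ee_rot: [1.0, -0.006, -0.001, 0.002]
ft_force: [-0.5, -1.5, -0.1]
grip_width: 0.848
grasp_force: 0.0
```

Emit:
jog_arm(increments=[[0.011,0.167,0.002,0,0,0,0.7],[0.011,0.167,0.002,0,0,0,0.7],[0.011,0.167,0.002,0,0,0,0.7],[0.011,0.167,0.002,0,0,0,0.7],[0.011,0.167,0.002,0,0,0,0.7]])

```text
clock: 10.83
position: [0.5722, -0.2146, 0.1483]
ee_rot: [1.0, -0.006, -0.002, 0.002]
ft_force: [-0.5, -1.5, -1.2]
grip_width: 0.852
grasp_force: 0.0
```

Emit:
jog_arm(increments=[[0.01,0.168,0.001,0,0,0,0.7],[0.01,0.168,0.001,0,0,0,0.7],[0.01,0.168,0.001,0,0,0,0.7],[0.01,0.168,0.001,0,0,0,0.7],[0.01,0.168,0.001,0,0,0,0.7]])

```text
clock: 11.25
position: [0.5807, -0.3819, 0.1468]
ee_rot: [1.0, -0.005, -0.002, 0.002]
ft_force: [-0.4, -1.5, 0.2]
grip_width: 0.851
grasp_force: 0.0
```

Emit:
jog_arm(increments=[[0,0,0,0,0,0,0.7],[0,0,0,0,0,0,0.7],[0,0,0,0,0,0,0.7]])

```text
clock: 11.5
position: [0.5847, -0.3702, 0.1485]
ee_rot: [1.0, 0.0, -0.0, -0.001]
ft_force: [0.1, -0.0, 0.5]
grip_width: 0.848
grasp_force: 0.0
```

Run:
```python
from caps import *
caps()
```

```text
cap 540 [0.6193 0.1304 0.0628] [0.6199 0.1307]
cap 314 [ 0.5794 -0.3738  0.06  ] [ 0.5791 -0.3728]
cap 554 [0.5514 0.1275 0.0627] [0.5511 0.128 ]
cap 587 [0.4313 0.1208 0.0628] [0.4315 0.1217]
roll [ 0.5647 -0.102   0.0323]
roll [ 0.5235 -0.3693  0.0303]
```

Emit:
jog_arm(increments=[[0.001,0.002,0.035,0,0,0,0.7],[0.001,0.002,0.07,0,0,0,0.7],[0.001,0.002,0.1,0,0,0,0.7],[0.001,0.002,0.1,0,0,0,0.7],[0.001,0.002,0.1,0,0,0,0.7]])

```text
clock: 11.97
position: [0.5849, -0.3727, 0.0485]
ee_rot: [1.0, 0.0, -0.001, -0.001]
ft_force: [0.2, 0.3, 1.1]
grip_width: 0.848
grasp_force: 0.0
```

Emit:
jog_arm(increments=[[0,0,0,0,0,0,-1],[0,0,0,0,0,0,-1],[0,0,0,0,0,0,-1],[0,0,0,0,0,0,-1],[0,0,0,0,0,0,-1]])

```text
clock: 12.38
position: [0.5871, -0.3749, 0.0526]
ee_rot: [1.0, -0.001, 0.002, 0.001]
ft_force: [-0.3, 1.8, 7.2]
grip_width: 0.6
grasp_force: 42.4
```

Emit:
jog_arm(increments=[[0,0,-0.03,0,0,0,-1],[0,0,-0.06,0,0,0,-1],[0,0,-0.1,0,0,0,-1],[0,0,-0.1,0,0,0,-1],[0,0,-0.1,0,0,0,-1]])

```text
clock: 12.8
position: [0.5871, -0.3753, 0.1542]
ee_rot: [1.0, -0.001, 0.003, 0.002]
ft_force: [0.1, -0.2, -1.5]
grip_width: 0.597
grasp_force: 42.1
```

Emit:
jog_arm(increments=[[0,0,0,0,0,0,-1],[0,0,0,0,0,0,-1],[0,0,0,0,0,0,-1]])

```text
clock: 13.05
position: [0.5847, -0.3741, 0.1481]
ee_rot: [1.0, -0.001, -0.001, -0.0]
ft_force: [-0.1, -0.4, -1.0]
grip_width: 0.595
grasp_force: 42.1
```

Run:
```python
from plan import *
A=Rt(0)
steps([((.491,.1255,.15),A)])
```

```text
[-0.031, -0.166, -0.0, -0.0, 0.001, -0.0] rows>=5
[-0.032, -0.167, -0.001, -0.0, 0.0, -0.001] rows>=5
[-0.031, -0.166, -0.0, -0.001, 0.001, -0.0] rows>=5
```

Emit:
jog_arm(increments=[[-0.031,-0.166,0,0,0,0,-1],[-0.031,-0.166,0,0,0,0,-1],[-0.031,-0.166,0,0,0,0,-1],[-0.031,-0.166,0,0,0,0,-1]])

```text
clock: 13.38
position: [0.5538, -0.2086, 0.1483]
ee_rot: [1.0, -0.001, -0.001, -0.0]
ft_force: [1.2, 0.1, -0.5]
grip_width: 0.605
grasp_force: 42.2
```

Emit:
jog_arm(increments=[[-0.032,-0.167,0,0,0,0,-1],[-0.032,-0.167,0,0,0,0,-1],[-0.032,-0.167,0,0,0,0,-1],[-0.032,-0.167,0,0,0,0,-1],[-0.032,-0.167,0,0,0,0,-1]])

```text
clock: 13.8
position: [0.5215, -0.0348, 0.149]
ee_rot: [1.0, 0.004, -0.001, -0.001]
ft_force: [0.8, 0.9, -1.4]
grip_width: 0.595
grasp_force: 42.2
```

Emit:
jog_arm(increments=[[-0.031,-0.166,0,0,0,0,-1],[-0.031,-0.166,0,0,0,0,-1],[-0.031,-0.166,0,0,0,0,-1],[-0.031,-0.166,0,0,0,0,-1],[-0.031,-0.166,0,0,0,0,-1]])

```text
clock: 14.22
position: [0.4899, 0.1309, 0.1493]
ee_rot: [1.0, 0.004, -0.0, -0.002]
ft_force: [-0.6, 0.9, -2.0]
grip_width: 0.598
grasp_force: 42.3
```

Emit:
jog_arm(increments=[[0,0,0,0,0,0,-1],[0,0,0,0,0,0,-1],[0,0,0,0,0,0,-1]])

```text
clock: 14.47
position: [0.4925, 0.1209, 0.1489]
ee_rot: [1.0, -0.002, -0.0, 0.0]
ft_force: [0.2, -0.4, 0.1]
grip_width: 0.598
grasp_force: 42.3
```

Emit:
jog_arm(increments=[[-0.001,-0.003,0.03,0,0,0,-1],[-0.001,-0.003,0.06,0,0,0,-1],[-0.001,-0.003,0.08,0,0,0,-1],[-0.001,-0.003,0.095,0,0,0,-1],[-0.001,-0.003,0.095,0,0,0,-1]])

```text
clock: 14.88
position: [0.4914, 0.1235, 0.0526]
ee_rot: [1.0, -0.002, -0.001, 0.0]
ft_force: [-0.2, 0.3, -1.2]
grip_width: 0.598
grasp_force: 47.7
```

Emit:
jog_arm(increments=[[0,0,0,0,0,0,-1],[0,0,0,0,0,0,0.6],[0,0,0,0,0,0,0.6],[0,0,0,0,0,0,0.6],[0,0,0,0,0,0,0.6]])

```text
clock: 15.3
position: [0.4915, 0.1253, 0.0546]
ee_rot: [1.0, -0.001, 0.0, 0.0]
ft_force: [-0.3, 0.5, -0.7]
grip_width: 0.798
grasp_force: 0.0
```

Emit:
jog_arm(increments=[[0,0,-0.03,0,0,0,0.6],[0,0,-0.06,0,0,0,0.6],[0,0,-0.12,0,0,0,0.6],[0,0,-0.16,0,0,0,0.6],[0,0,-0.16,0,0,0,0.6]])

```text
clock: 15.72
position: [0.4929, 0.1264, 0.2201]
ee_rot: [1.0, -0.0, 0.003, -0.001]
ft_force: [-0.2, 0.6, -0.2]
grip_width: 0.799
grasp_force: 0.0
```

Run:
```python
from caps import *
caps()
A=Rt(81); # tool y along scoop x
p,R=steps([((.36,-.10,.23),Rt(40)),((.340,-.321,.23),A)])
print(R.as_matrix().round(2))
```

```text
cap 532 [0.6198 0.1304 0.0628] [0.62   0.1311]
cap 476 [0.5543 0.1273 0.0629] [0.553  0.1277]
cap 363 [0.481  0.1221 0.0627] [0.4813 0.1231]
cap 592 [0.4313 0.1207 0.0627] [0.4315 0.1217]
roll [ 0.5237 -0.3682  0.0301]
[-0.067, 0.113, -0.005, 0.001, -0.005, -0.35] rows>=4
[-0.101, 0.084, -0.005, 0.001, -0.004, -0.349] rows>=4
[-0.079, 0.078, 0.0, -0.0, -0.0, -0.358] rows>=3
[-0.101, 0.046, 0.0, 0.0, -0.0, -0.358] rows>=3
[[ 0.16  0.99  0.  ]
 [ 0.99 -0.16  0.  ]
 [ 0.    0.   -1.  ]]
```

Run:
```python
from plan import *
p,R=steps([((.44,-.12,.23),Rt(40)),((.340,-.321,.23),Rt(81))])
```

```text
[-0.027, 0.123, -0.005, 0.001, -0.005, -0.35] rows>=4
[-0.067, 0.107, -0.004, 0.001, -0.004, -0.349] rows>=4
[-0.103, 0.045, -0.0, -0.0, -0.0, -0.358] rows>=3
[-0.112, 0.006, -0.0, 0.0, -0.0, -0.358] rows>=3
```

Emit:
jog_arm(increments=[[-0.027,0.123,-0.005,0,0,-0.35,0.6],[-0.027,0.123,-0.005,0,0,-0.35,0.6],[-0.027,0.123,-0.005,0,0,-0.35,0.6],[-0.027,0.123,-0.005,0,0,-0.35,0.6]])

```text
clock: 16.1
position: [0.4633, -0.0007, 0.2194]
ee_rot: [0.985, 0.175, 0.0, 0.001]
ft_force: [1.5, -0.6, 0.0]
grip_width: 0.802
grasp_force: 0.0
```

Emit:
jog_arm(increments=[[-0.067,0.107,-0.004,0,0,-0.35,0.6],[-0.067,0.107,-0.004,0,0,-0.35,0.6],[-0.067,0.107,-0.004,0,0,-0.35,0.6],[-0.067,0.107,-0.004,0,0,-0.35,0.6]])

```text
clock: 16.43
position: [0.4365, -0.1244, 0.2235]
ee_rot: [0.939, 0.344, -0.0, 0.001]
ft_force: [0.5, -0.9, -0.8]
grip_width: 0.801
grasp_force: 0.0
```

Emit:
jog_arm(increments=[[-0.103,0.045,0,0,0,-0.358,0.6],[-0.103,0.045,0,0,0,-0.358,0.6],[-0.103,0.045,0,0,0,-0.358,0.6],[-0.103,0.045,0,0,0,-0.358,0.6]])

```text
clock: 16.77
position: [0.3848, -0.2266, 0.2233]
ee_rot: [0.864, 0.504, -0.001, 0.0]
ft_force: [-0.7, -0.7, -0.4]
grip_width: 0.803
grasp_force: 0.0
```

Emit:
jog_arm(increments=[[-0.112,0.006,0,0,0,-0.358,0.6],[-0.112,0.006,0,0,0,-0.358,0.6],[-0.112,0.006,0,0,0,-0.358,0.6],[-0.112,0.006,0,0,0,-0.358,0.6],[-0.112,0.006,0,0,0,-0.358,0.6]])

```text
clock: 17.18
position: [0.3364, -0.324, 0.2232]
ee_rot: [0.761, 0.649, -0.0, 0.0]
ft_force: [0.7, 0.3, 0.3]
grip_width: 0.801
grasp_force: 0.0
```

Emit:
jog_arm(increments=[[0,0,0,0,0,0,0.6],[0,0,0,0,0,0,0.6],[0,0,0,0,0,0,0.6],[0,0,0,0,0,0,0.6]])

```text
clock: 17.52
position: [0.3386, -0.3211, 0.2234]
ee_rot: [0.76, 0.65, 0.0, 0.0]
ft_force: [-0.4, 0.5, -0.7]
grip_width: 0.797
grasp_force: 0.0
```

Run:
```python
from plan import *
print(get_obs()['joint_pos'].round(2)); steps([((.340,-.321,.12),Rt(81))])
c,W,_=cam('wrist'); save('w1.png',c,1); z=W[...,2]
h=W[(z>.135)&(z<.16)]; print(len(h),np.nanmean(h,0), cv2.minAreaRect(h[:,:2].astype(np.float32)))
q=W[(z>.03)&(z<.055)&(W[...,0]<.45)&(W[...,1]>-.4)&(W[...,1]<-.24)]; print(len(q),cv2.minAreaRect(q[:,:2].astype(np.float32)))
```

```text
[ 0.74  0.01 -0.08  1.9   0.    1.23  0.51]
[0.0, 0.001, 0.103, 0.0, 0.0, 0.002] rows>=3
1951 [ 0.3392258  -0.31989805  0.15145441] ((0.3388746678829193, -0.32213637232780457), (0.023918867111206055, 0.02756456285715103), 81.14691925048828)
879 ((0.364926278591156, -0.32686421275138855), (0.11452701687812805, 0.08049871772527695), 81.30184936523438)
```

View pics/w1.png

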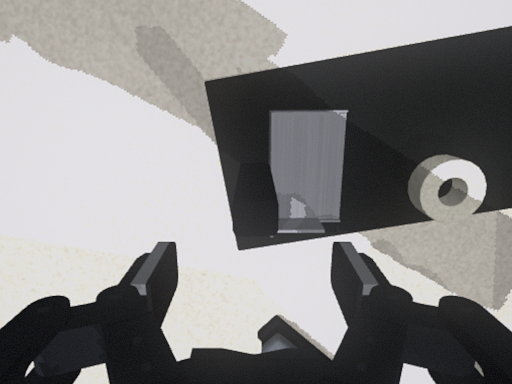

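The wrist view shows the dark handle at about (255,215), centred between the fingers, with the roll at (447,188). I'll grip it now.

Emit:
jog_arm(increments=[[0,0,0.035,0,0,0,0.6],[0,0,0.07,0,0,0,0.6],[0,0,0.096,0,0,0,0.6],[0,0,0.096,0,0,0,0.6],[0,0,0.096,0,0,0,0.6]], grip_force=110)

```text
clock: 17.98
position: [0.3378, -0.3214, 0.127]
ee_rot: [0.76, 0.65, -0.0, -0.001]
ft_force: [0.3, 0.2, 0.5]
grip_width: 0.8
grasp_force: 0.0
```

Emit:
jog_arm(increments=[[0,0,0,0,0,0,-1],[0,0,0,0,0,0,-1],[0,0,0,0,0,0,-1],[0,0,0,0,0,0,-1],[0,0,0,0,0,0,-1]])

```text
clock: 18.4
position: [0.3389, -0.3228, 0.1291]
ee_rot: [0.76, 0.65, 0.0, 0.002]
ft_force: [-0.9, -0.2, 7.8]
grip_width: 0.319
grasp_force: 108.7
```

Emit:
jog_arm(increments=[[0,0,0,0,0,0,-1],[0,0,0,0,0,0,-1],[0,0,0,0,0,0,-1],[0,0,0,0,0,0,-1],[0,0,0,0,0,0,-1]])

```text
clock: 18.82
position: [0.3389, -0.3228, 0.1291]
ee_rot: [0.76, 0.65, 0.0, 0.002]
ft_force: [-1.3, 1.2, 8.1]
grip_width: 0.315
grasp_force: 108.7
```

Emit:
jog_arm(increments=[[0,0,-0.02,0,0,0,-1],[0,0,-0.04,0,0,0,-1],[0,0,-0.06,0,0,0,-1],[0,0,-0.08,0,0,0,-1],[0,0,-0.1,0,0,0,-1]])

```text
clock: 19.23
position: [0.3379, -0.322, 0.2289]
ee_rot: [0.76, 0.65, 0.0, 0.0]
ft_force: [0.2, -0.8, -1.3]
grip_width: 0.31
grasp_force: 108.3
```

Emit:
jog_arm(increments=[[0,0,0,0,0,0,-1],[0,0,0,0,0,0,-1],[0,0,0,0,0,0,-1],[0,0,0,0,0,0,-1]])

```text
clock: 19.57
position: [0.3375, -0.3217, 0.2263]
ee_rot: [0.76, 0.65, -0.0, -0.001]
ft_force: [0.6, -0.3, -2.1]
grip_width: 0.314
grasp_force: 108.8
```

Run:
```python
from plan import *
o=get_obs(); print(o['position'],o['ee_rot'].round(4))
c,W,_=cam('top'); z=W[...,2]; p0=o['position']
d=np.linalg.norm(W[...,:2]-(p0[:2]+[0.05,0]),axis=-1)
m=(d<.14)&(z>.06)&(z<.17); save('t2.png',c)
g=W[m&(z<.125)&(W[...,0]>p0[0]+.02)]; print(len(g)); 
# floor plane fit of scoop
import numpy.linalg as L
f=g; 
for k in range(5):
    A=np.c_[f[:,:2],np.ones(len(f))]; s=L.lstsq(A,f[:,2],rcond=None)[0]; r=g[:,2]-np.c_[g[:,:2],np.ones(len(g))]@s; f=g[np.abs(r)<[.02,.01,.006,.004,.003][k]]
print(s,len(f),cv2.minAreaRect(f[:,:2].astype(np.float32)))
```

```text
[ 0.3375147  -0.32170453  0.22631446] [ 7.601e-01  6.498e-01 -2.000e-04 -8.000e-04]
2174
[-0.00200229  0.00451255  0.10364236] 1933 ((0.38932040333747864, -0.3287884593009949), (0.11549316346645355, 0.07423953711986542), 81.27916717529297)
```

View pics/t2.png

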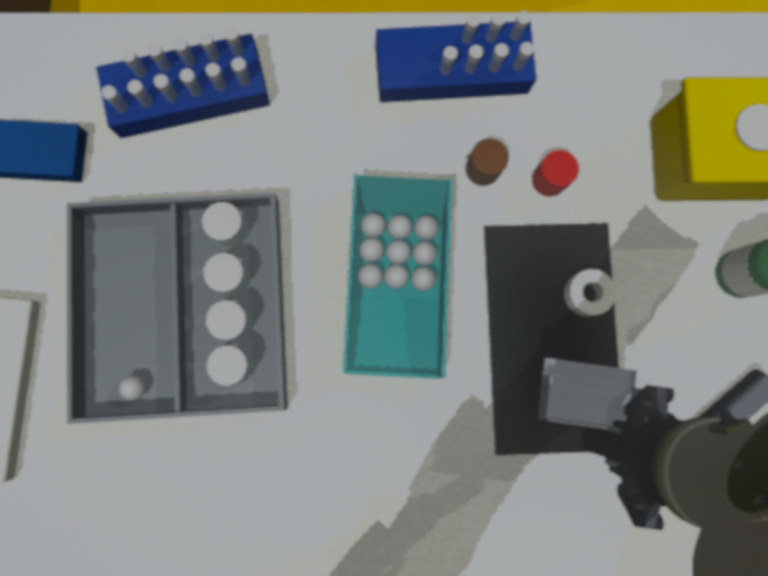

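Top view: all four pots stand in the tray's right bay (226,222–365), the scoop is held level at (585,392), and the bin's balls are unchanged at (398,252). Next I'll locate the bin precisely and plan the scoop path.

```bash
cat >> plan.py <<'E'
G=Ro.from_matrix(np.array([[0,1,0],[1,0,0],[0,0,-1]]).T)  # columns: tool x=scoop y, tool y=scoop x, tool z=-scoop z
OFF=np.array([-.052,0,.127])
BIN=None
def tcp(base,yaw,lip,pitch):
    """base=(x0,y0,yaw deg) frame; lip=(x,y,z) of lip underside in that frame; pitch deg nose down; yaw extra"""
    F=Ro.from_euler('z',base[2],degrees=True); S=F*Ro.from_euler('ZY',[yaw,pitch],degrees=True)
    L=np.array([base[0],base[1],0])+F.apply(lip); o=L-S.apply([.0375,0,0])
    return o+S.apply(OFF), S*G
E
python3 - <<'E'
from plan import *
c,W,_=cam('top'); z=W[...,2]; hsv=cv2.cvtColor(c,cv2.COLOR_RGB2HSV)
t=np.zeros(z.shape,bool); t[110:255,225:310]=1
m=t&(hsv[...,0]>75)&(hsv[...,0]<100)&(hsv[...,1]>80)
P=W[m&(z>.060)&(z<.070)]
F=lambda p:np.c_[p[:,:2]]
yc=-.102
R=Ro.from_euler('z',3.9,degrees=True)
Q=P.copy(); Q[:,:2]-=[.5545,-.1025]; Q=R.apply(Q)
print(Q.min(0),Q.max(0))
for s in (1,-1):
    q=Q[(s*Q[:,1]>.05)&(Q[:,0]>-.12)&(Q[:,0]<.1)]; k=np.polyfit(q[:,0],q[:,1],1); print(s,len(q),k,np.degrees(np.arctan(k[0])),np.percentile(q[:,1],[2,50,98]))
# far and near wall, all heights
N=W[m]; N=N[np.isfinite(N).all(1)]; N[:,:2]-=[.5545,-.1025]; N=R.apply(N)
n=N[np.abs(N[:,1])<.05]; 
for a,b in [(-.15,-.12),(-.12,-.1),(-.09,-.07),(-.06,-.04),(-.03,-.01),(.08,.095),(.1,.115),(.115,.14)]:
    k=n[(n[:,0]>a)&(n[:,0]<b)]; print(a,b,len(k),k[:,2].min().round(4) if len(k) else 0,np.median(k[:,2]).round(4) if len(k) else 0,k[:,2].max().round(4) if len(k) else 0)
print(n[:,0].min(),n[:,0].max())
k=n[(n[:,2]>.032)&(n[:,0]<-.1)]; print('near top',np.percentile(k[:,0],[5,50,95]))
k=n[(n[:,2]>.055)&(n[:,0]>.1)]; print('far top',np.percentile(k[:,0],[5,50,95]))
E
```

```text
[-0.13866867 -0.06523963  0.06005561] [0.1223815  0.0653348  0.06792356]
1 160 [0.00326984 0.06354252] 0.1873475012550629 [0.06202796 0.06349186 0.0649832 ]
-1 301 [ 0.00340926 -0.06205613] 0.19533528270205722 [-0.06480119 -0.06212591 -0.05964415]
-0.15 -0.12 495 0.0142 0.0194 0.0396
-0.12 -0.1 472 0.0114 0.016 0.0206
-0.09 -0.07 468 0.0079 0.012 0.017
-0.06 -0.04 452 0.0022 0.0077 0.013
-0.03 -0.01 285 -0.0007 0.0051 0.0243
0.08 0.095 322 0.0023 0.0141 0.0251
0.1 0.115 476 0.0251 0.039 0.0529
0.115 0.14 252 0.046 0.0553 0.062
-0.14036873434896277 0.12493750337428287
near top [-0.14010087 -0.13837525 -0.13664143]
far top [0.11778355 0.12031114 0.1231691 ]
```

```bash
cat >> plan.py <<'E'
BIN=(.554,-.1022,-3.7); TRAY=(.5119,.1944,2.6)
def rows(wps,start,grip=-1):
    """wps one per row; grouped by 5; increments relative to the call's start"""
    p,R=start
    for i in range(0,len(wps),5):
        out=[]
        for q,S in wps[i:i+5]:
            d=np.round(R.inv().apply(q-p),3); r=np.round((R.inv()*S).as_rotvec(),3); out.append((d+0.).tolist()+(r+0.).tolist()+[grip])
        print(out)
        p=p+R.apply(d); R=R*Ro.from_rotvec(r)
    return p,R
def here(): o=get_obs(); return o['position'],Ro.from_quat(o['ee_rot'])
def seq(base,keys,n):
    """keys: list of (lipx,lipy,lipz,pitch,yaw); n rows per leg"""
    out=[]
    for a,b,k in zip(keys[:-1],keys[1:],n):
        for t in np.linspace(0,1,k+1)[1:]:
            v=(1-t)*np.array(a)+t*np.array(b); out.append(tcp(base,v[4],v[:3],v[3]))
    return out
def lipof(base,pose):
    p,R=pose; S=R*G.inv(); o=p-S.apply(OFF); L=o+S.apply([.0375,0,0]); F=Ro.from_euler('z',base[2],degrees=True)
    e=(F.inv()*S).as_euler('ZYX',degrees=True)
    return F.inv().apply(L-[base[0],base[1],0]).round(4),e.round(2)
E
python3 - <<'E'
from plan import *
s=here(); L,e=lipof(BIN,s); print(L,e)
k0=(L[0],L[1],L[2],e[1],e[0]); k1=(-.035,0,.105,10,0)
w=seq(BIN,[k0,k1],[10]); s=rows(w,s)
E
```

```text
[-0.1128 -0.2411  0.0993] [-5.23  0.08  0.04]
[[0.024, 0.008, -0.002, 0.017, -0.001, -0.009, -1], [0.048, 0.016, -0.004, 0.035, -0.001, -0.018, -1], [0.072, 0.023, -0.006, 0.052, -0.002, -0.027, -1], [0.096, 0.031, -0.008, 0.069, -0.002, -0.037, -1], [0.12, 0.039, -0.01, 0.087, -0.003, -0.046, -1]]
[[0.024, 0.009, -0.003, 0.017, -0.001, -0.009, -1], [0.048, 0.018, -0.005, 0.034, -0.002, -0.018, -1], [0.072, 0.027, -0.008, 0.051, -0.003, -0.027, -1], [0.095, 0.036, -0.011, 0.069, -0.004, -0.036, -1], [0.119, 0.045, -0.013, 0.086, -0.006, -0.045, -1]]
```

Emit:
jog_arm(increments=[[0.024,0.008,-0.002,0.017,-0.001,-0.009,-1],[0.048,0.016,-0.004,0.035,-0.001,-0.018,-1],[0.072,0.023,-0.006,0.052,-0.002,-0.027,-1],[0.096,0.031,-0.008,0.069,-0.002,-0.037,-1],[0.12,0.039,-0.01,0.087,-0.003,-0.046,-1]])

```text
clock: 20.08
position: [0.3953, -0.2084, 0.2369]
ee_rot: [0.744, 0.667, -0.03, -0.033]
ft_force: [-0.9, 1.1, -2.3]
grip_width: 0.315
grasp_force: 108.6
```

Emit:
jog_arm(increments=[[0.024,0.009,-0.003,0.017,-0.001,-0.009,-1],[0.048,0.018,-0.005,0.034,-0.002,-0.018,-1],[0.072,0.027,-0.008,0.051,-0.003,-0.027,-1],[0.095,0.036,-0.011,0.069,-0.004,-0.036,-1],[0.119,0.045,-0.013,0.086,-0.006,-0.045,-1]])

```text
clock: 20.5
position: [0.4542, -0.0953, 0.2459]
ee_rot: [0.727, 0.681, -0.06, -0.063]
ft_force: [0.3, -0.8, -1.9]
grip_width: 0.311
grasp_force: 108.6
```

Emit:
jog_arm(increments=[[0,0,0,0,0,0,-1],[0,0,0,0,0,0,-1],[0,0,0,0,0,0,-1],[0,0,0,0,0,0,-1]])

```text
clock: 20.83
position: [0.4534, -0.0973, 0.2459]
ee_rot: [0.727, 0.681, -0.06, -0.063]
ft_force: [-0.0, -0.6, -1.9]
grip_width: 0.316
grasp_force: 108.7
```

Run:
```python
from plan import *
s=here(); L,e=lipof(BIN,s); print(L,e)
k0=(L[0],L[1],L[2],e[1],e[0]); k1=(-.037,0,.02,10,0)
rows(seq(BIN,[k0,k1],[5]),s)
c,W,_=cam('top'); save('t3.png',c[110:270,215:320],4); z=W[...,2]
# visible scoop side edges in bin frame
F=Ro.from_euler('z',3.7,degrees=True); Q=F.apply((W-[.554,-.1022,0]).reshape(-1,3)).reshape(W.shape)
m=(z>.09)&(z<.145)&(Q[...,0]>-.12)&(Q[...,0]<-.03)&(np.abs(Q[...,1])<.08)
for a in (-.1,-.085,-.07,-.055,-.04):
    q=Q[m&(np.abs(Q[...,0]-a)<.006)]; print(a,len(q),q[:,1].min().round(4) if len(q) else'',q[:,1].max().round(4) if len(q) else '')
```

```text
[-0.0345 -0.0019  0.1053] [-0.11  9.95 -0.09]
[[0.0, 0.002, 0.017, 0.0, 0.001, 0.0, -1], [0.001, 0.005, 0.034, 0.0, 0.001, -0.001, -1], [0.001, 0.007, 0.051, 0.001, 0.001, -0.001, -1], [0.001, 0.01, 0.068, 0.001, 0.001, -0.001, -1], [0.002, 0.012, 0.084, 0.001, 0.001, -0.002, -1]]
-0.1 7 0.0491 0.0555
-0.085 17 0.0493 0.0531
-0.07 12 0.0501 0.0525
-0.055 21 0.0491 0.0548
-0.04 27 0.0498 0.0559
```

View pics/t3.png

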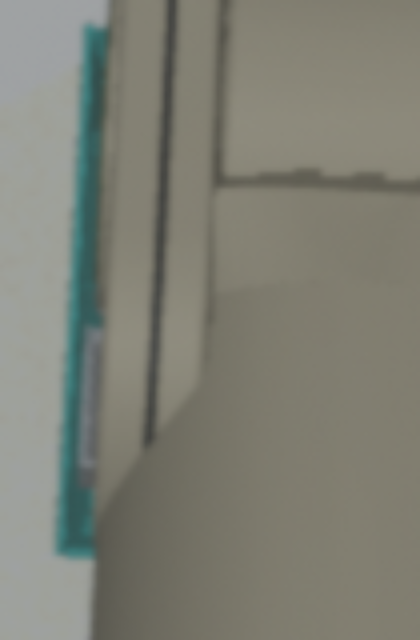

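The arm hides most of the bin from above. The scoop's left edge (95,400 in the crop) sits inside the wall at y ≈ 0.055, as computed. I'll go down.

Emit:
jog_arm(increments=[[0,0.002,0.017,0,0,0,-1],[0.001,0.005,0.034,0,0,0,-1],[0.001,0.007,0.051,0,0,0,-1],[0.002,0.01,0.068,0,0,0,-1],[0.002,0.012,0.084,0,0,0,-1]])

```text
clock: 21.3
position: [0.4509, -0.095, 0.1606]
ee_rot: [0.727, 0.681, -0.06, -0.063]
ft_force: [-0.1, -0.2, -2.0]
grip_width: 0.311
grasp_force: 108.9
```

Emit:
jog_arm(increments=[[0,0,0,0,0,0,-1],[0,0,0,0,0,0,-1],[0,0,0,0,0,0,-1]])

```text
clock: 21.55
position: [0.4517, -0.0947, 0.1624]
ee_rot: [0.727, 0.681, -0.059, -0.062]
ft_force: [-0.1, 0.6, -1.6]
grip_width: 0.318
grasp_force: 108.5
```

Run:
```python
from plan import *
s=here(); L,e=lipof(BIN,s); print(L,e,get_obs()['ft_force'])
k0=(L[0],L[1],L[2],e[1],e[0]); k1=(-.034,0.000,.0075,10,0)
s1=rows(seq(BIN,[k0,k1,k1],[4,1]),s)
k2=(.02,0,.006,7,0); k3=(.083,0,.006,3,0)
rows(seq(BIN,[k1,k2,k3],[5,5]),s1)
```

```text
[-0.0361  0.0006  0.022 ] [-0.06  9.85 -0.08] [-0.12765988  0.56973015 -1.6274029 ]
[[0.0, 0.001, 0.003, 0.001, 0.001, 0.0, -1], [-0.001, 0.002, 0.007, 0.001, 0.001, -0.001, -1], [-0.001, 0.004, 0.01, 0.002, 0.001, -0.001, -1], [-0.001, 0.005, 0.014, 0.003, 0.001, -0.001, -1], [-0.001, 0.005, 0.014, 0.003, 0.001, -0.001, -1]]
[[0.0, 0.009, -0.001, -0.011, 0.0, 0.0, -1], [0.0, 0.019, -0.002, -0.021, 0.0, 0.0, -1], [0.0, 0.028, -0.002, -0.032, 0.0, 0.0, -1], [0.0, 0.037, -0.003, -0.042, 0.0, 0.0, -1], [0.0, 0.047, -0.003, -0.053, 0.0, 0.0, -1]]
[[0.0, 0.011, -0.001, -0.014, 0.0, 0.0, -1], [0.0, 0.021, -0.001, -0.028, 0.0, 0.0, -1], [0.0, 0.032, -0.001, -0.042, 0.0, 0.0, -1], [0.0, 0.043, -0.001, -0.056, 0.0, 0.0, -1], [0.0, 0.054, -0.001, -0.07, 0.0, 0.0, -1]]
```

Emit:
jog_arm(increments=[[0,0.001,0.003,0,0,0,-1],[-0.001,0.002,0.007,0,0,0,-1],[-0.001,0.004,0.01,0,0,0,-1],[-0.001,0.005,0.014,0,0,0,-1],[-0.001,0.005,0.014,0,0,0,-1]])

```text
clock: 21.97
position: [0.4538, -0.0954, 0.1462]
ee_rot: [0.727, 0.681, -0.06, -0.063]
ft_force: [0.4, -0.6, -0.8]
grip_width: 0.313
grasp_force: 108.7
```

Emit:
jog_arm(increments=[[0,0,0,0,0,0,-1],[0,0,0,0,0,0,-1]])

```text
clock: 22.13
position: [0.4538, -0.0954, 0.1468]
ee_rot: [0.727, 0.681, -0.06, -0.063]
ft_force: [-0.2, -0.4, -0.7]
grip_width: 0.312
grasp_force: 108.7
```

Run:
```python
from plan import *
s=here(); L,e=lipof(BIN,s); print(L,e,get_obs()['ft_force'])
c,W,_=cam('side'); save('s3.png',c[150:290,190:340],4)
```

```text
[-0.0342  0.0002  0.0062] [-0.01  9.93 -0.07] [-0.17410777 -0.40187571 -0.73878853]
```

View pics/s3.png

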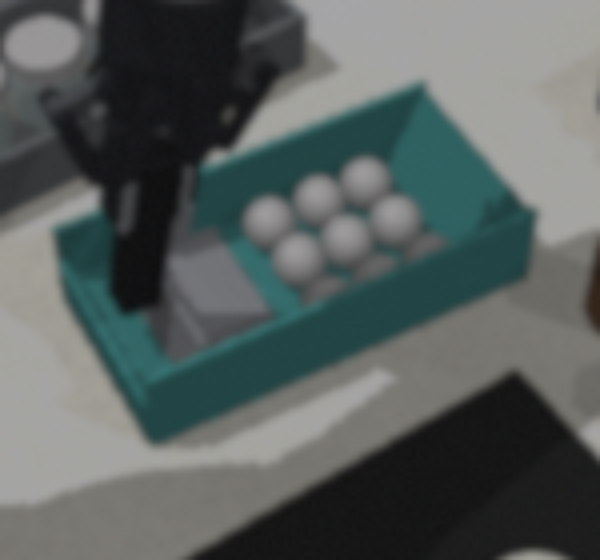

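The side crop shows the scoop inside the bin with its lip at about (270,300), just before the first row of balls (268,222)–(325,290), and contact is light. Now I push.

Emit:
jog_arm(increments=[[0,0.009,-0.001,-0.011,0,0,-1],[0,0.019,-0.002,-0.021,0,0,-1],[0,0.028,-0.002,-0.032,0,0,-1],[0,0.037,-0.003,-0.042,0,0,-1],[0,0.047,-0.003,-0.053,0,0,-1]])

```text
clock: 22.6
position: [0.5006, -0.0985, 0.142]
ee_rot: [0.728, 0.683, -0.042, -0.044]
ft_force: [1.8, -0.3, 3.6]
grip_width: 0.316
grasp_force: 109.1
```

Run:
```python
from plan import *
s=here(); L,e=lipof(BIN,s); print(L,e,get_obs()['ft_force'])
k=(L[0],L[1],L[2],e[1],e[0]);k2=(.05,0.0005,.0065,5,0); k3=(.083,0.0005,.0065,3,0)
rows(seq(BIN,[k,k2,k3],[5,5]),s)
```

```text
[0.0198 0.0001 0.0051] [-0.01  6.99 -0.08] [ 1.78538159 -0.26333641  3.63892177]
[[0.0, 0.005, 0.0, -0.007, 0.001, 0.0, -1], [0.0, 0.01, -0.001, -0.014, 0.001, 0.0, -1], [0.0, 0.015, -0.001, -0.021, 0.001, 0.0, -1], [0.0, 0.02, -0.002, -0.028, 0.001, 0.0, -1], [0.0, 0.025, -0.002, -0.035, 0.001, 0.0, -1]]
[[0.0, 0.006, 0.0, -0.007, 0.0, 0.0, -1], [0.0, 0.012, 0.0, -0.014, 0.0, 0.0, -1], [0.0, 0.018, 0.0, -0.021, 0.0, 0.0, -1], [0.0, 0.023, 0.0, -0.028, 0.0, 0.0, -1], [0.0, 0.029, 0.0, -0.035, 0.0, 0.0, -1]]
```

Emit:
jog_arm(increments=[[0,0.005,0,-0.007,0,0,-1],[0,0.01,-0.001,-0.014,0,0,-1],[0,0.015,-0.001,-0.021,0,0,-1],[0,0.02,-0.001,-0.028,0,0,-1],[0,0.025,-0.001,-0.035,0,0,-1]])

```text
clock: 23.02
position: [0.526, -0.1001, 0.1393]
ee_rot: [0.729, 0.683, -0.029, -0.03]
ft_force: [-1.7, -0.0, -0.4]
grip_width: 0.316
grasp_force: 108.9
```

Emit:
jog_arm(increments=[[0,0.006,0,-0.007,0,0,-1],[0,0.012,0,-0.014,0,0,-1],[0,0.018,0,-0.021,0,0,-1],[0,0.023,0,-0.028,0,0,-1],[0,0.029,0,-0.035,0,0,-1]])

```text
clock: 23.43
position: [0.5546, -0.102, 0.1369]
ee_rot: [0.729, 0.684, -0.017, -0.018]
ft_force: [-1.0, -0.4, -2.5]
grip_width: 0.313
grasp_force: 109.0
```

Run:
```python
from plan import *
s=here(); L,e=lipof(BIN,s); print(L,e,get_obs()['ft_force'],get_obs()['joint_pos'].round(2))
c,W,_=cam('side'); save('s4.png',c[150:290,190:340],4)
k=(L[0],L[1],L[2],e[1],e[0]);k2=(.092,0.0005,.018,-9,0); k3=(.1,0.0005,.033,-20,0);k4=(.09,0,.07,-22,0); k5=(.09,0,.15,-22,0)
rows(seq(BIN,[k,k2,k3,k4,k5],[5,5,5,5]),s)
```

```text
[0.0836 0.0001 0.0056] [-0.01  2.86 -0.07] [-1.02846577 -0.41537747 -2.54103463] [ 0.38  0.35 -0.34  1.71  0.13  1.15 -0.06]
[[0.0, -0.004, 0.001, -0.041, 0.001, 0.0, -1], [0.0, -0.007, 0.003, -0.083, 0.001, 0.0, -1], [0.0, -0.01, 0.004, -0.124, 0.001, 0.0, -1], [0.0, -0.014, 0.006, -0.166, 0.001, 0.0, -1], [0.0, -0.016, 0.008, -0.207, 0.001, 0.0, -1]]
[[0.0, -0.003, 0.001, -0.038, 0.0, 0.0, -1], [0.0, -0.006, 0.002, -0.077, 0.0, 0.0, -1], [0.0, -0.008, 0.003, -0.115, 0.0, 0.0, -1], [0.0, -0.011, 0.005, -0.154, 0.0, 0.0, -1], [0.0, -0.013, 0.006, -0.192, 0.0, 0.0, -1]]
[[0.0, 0.0, -0.007, -0.007, 0.0, 0.0, -1], [0.0, 0.0, -0.014, -0.014, 0.0, 0.0, -1], [0.0, -0.001, -0.021, -0.021, 0.0, 0.0, -1], [0.0, -0.001, -0.028, -0.028, 0.0, 0.0, -1], [0.0, -0.001, -0.035, -0.035, 0.0, 0.0, -1]]
[[0.0, 0.006, -0.015, 0.0, 0.0, 0.0, -1], [0.0, 0.012, -0.03, 0.0, 0.0, 0.0, -1], [0.0, 0.018, -0.044, 0.0, 0.0, 0.0, -1], [0.0, 0.024, -0.059, 0.0, 0.0, 0.0, -1], [0.0, 0.03, -0.074, 0.0, 0.0, 0.0, -1]]
```

View pics/s4.png

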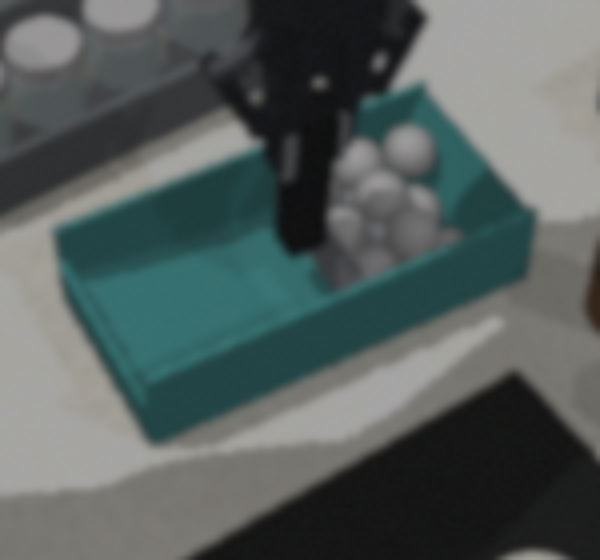

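The side crop shows seven or more balls piled on the scoop between the handle (305,200) and the ramp. I'll tilt back moderately, 14°, and lift.

Run:
```python
from plan import *
s=here(); L,e=lipof(BIN,s)
k=(L[0],L[1],L[2],e[1],e[0]);k2=(.094,0.0,.015,-6,0); k3=(.1,0.0,.028,-14,0);k4=(.096,0,.06,-15,0); k5=(.09,0,.13,-15,0)
rows(seq(BIN,[k,k2,k3,k4,k5],[5,5,5,5]),s)
```

```text
[[0.0, -0.002, 0.001, -0.031, 0.001, 0.0, -1], [0.0, -0.004, 0.002, -0.061, 0.001, 0.0, -1], [0.0, -0.006, 0.003, -0.092, 0.001, 0.0, -1], [0.0, -0.008, 0.004, -0.123, 0.001, 0.0, -1], [0.0, -0.009, 0.006, -0.153, 0.001, 0.0, -1]]
[[0.0, -0.002, 0.0, -0.028, 0.0, 0.0, -1], [0.0, -0.004, 0.0, -0.056, 0.0, 0.0, -1], [0.0, -0.006, 0.0, -0.084, 0.0, 0.0, -1], [0.0, -0.008, 0.0, -0.112, 0.0, 0.0, -1], [0.0, -0.01, 0.001, -0.14, 0.0, 0.0, -1]]
[[0.0, 0.0, -0.006, -0.003, 0.0, 0.0, -1], [0.0, 0.001, -0.012, -0.007, 0.0, 0.0, -1], [0.0, 0.001, -0.018, -0.01, 0.0, 0.0, -1], [0.0, 0.001, -0.024, -0.014, 0.0, 0.0, -1], [0.0, 0.002, -0.031, -0.017, 0.0, 0.0, -1]]
[[0.0, 0.002, -0.013, 0.0, 0.0, 0.0, -1], [0.0, 0.005, -0.027, 0.0, 0.0, 0.0, -1], [0.0, 0.007, -0.041, 0.0, 0.0, 0.0, -1], [0.0, 0.01, -0.055, 0.0, 0.0, 0.0, -1], [0.0, 0.012, -0.069, 0.0, 0.0, 0.0, -1]]
```

Emit:
jog_arm(increments=[[0,-0.002,0.001,-0.031,0,0,-1],[0,-0.004,0.002,-0.061,0,0,-1],[0,-0.006,0.003,-0.092,0,0,-1],[0,-0.008,0.004,-0.123,0,0,-1],[0,-0.009,0.006,-0.153,0,0,-1]])

```text
clock: 23.9
position: [0.5432, -0.1012, 0.131]
ee_rot: [0.729, 0.683, 0.034, 0.037]
ft_force: [-13.8, 1.6, 4.8]
grip_width: 0.318
grasp_force: 110.0
```

Emit:
jog_arm(increments=[[0,-0.002,0,-0.028,0,0,-1],[0,-0.004,0,-0.056,0,0,-1],[0,-0.006,0,-0.084,0,0,-1],[0,-0.008,0,-0.112,0,0,-1],[0,-0.01,0.001,-0.14,0,0,-1]])

```text
clock: 24.32
position: [0.5353, -0.1007, 0.1299]
ee_rot: [0.724, 0.679, 0.083, 0.09]
ft_force: [-0.0, 0.3, -3.1]
grip_width: 0.314
grasp_force: 109.2
```

Emit:
jog_arm(increments=[[0,0,-0.006,-0.003,0,0,-1],[0,0.001,-0.012,-0.007,0,0,-1],[0,0.001,-0.018,-0.01,0,0,-1],[0,0.001,-0.024,-0.014,0,0,-1],[0,0.002,-0.031,-0.017,0,0,-1]])

```text
clock: 24.73
position: [0.5298, -0.1002, 0.161]
ee_rot: [0.723, 0.678, 0.088, 0.095]
ft_force: [-0.3, 0.5, -3.0]
grip_width: 0.316
grasp_force: 109.3
```

Emit:
jog_arm(increments=[[0,0.002,-0.013,0,0,0,-1],[0,0.005,-0.027,0,0,0,-1],[0,0.007,-0.041,0,0,0,-1],[0,0.01,-0.055,0,0,0,-1],[0,0.012,-0.069,0,0,0,-1]])

```text
clock: 25.15
position: [0.5238, -0.0997, 0.2315]
ee_rot: [0.723, 0.678, 0.088, 0.095]
ft_force: [0.9, 0.4, -2.9]
grip_width: 0.315
grasp_force: 109.3
```

Run:
```python
from plan import *
s=here(); L,e=lipof(BIN,s); print(L,e,get_obs()['ft_force'],get_obs()['joint_pos'].round(2))
c,W,_=cam('side'); save('s5.png',c[110:290,190:340],3.2)
L,e=lipof(TRAY,s);print(L,e)
```

```text
[0.0889 0.0004 0.1319] [  0.03 -14.94  -0.07] [ 0.92849706  0.35011797 -2.87111572] [ 0.48 -0.01 -0.36  1.93 -0.02  0.96  0.06]
[ 0.117  -0.3076  0.1319] [ -6.27 -14.94  -0.07]
```

View pics/s5.png

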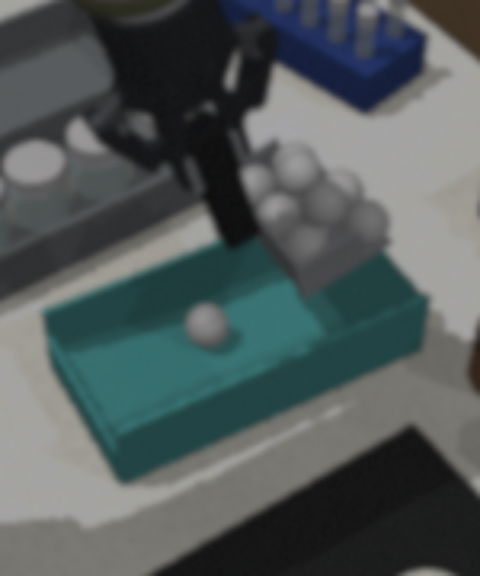

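Eight balls are on the scoop, and one is left in the bin at (207,325) in the crop. I'll carry it smoothly to the coolant bay.

```bash
sed -i 's/for t in np.linspace(0,1,k+1)\[1:\]:/for t in (lambda u:(u*u*(3-2*u) if EASE else u))(np.linspace(0,1,k+1)[1:]):/; s/^BIN=None/EASE=False/' plan.py
python3 - <<'E'
import plan; from plan import *
plan.EASE=True
s=here(); L,e=lipof(TRAY,s)
k=(L[0],L[1],L[2],e[1],e[0]);k2=(0.0,.068,.135,-15,0)
rows(seq(TRAY,[k,k2],[25]),s)
E
```

```text
[[0.001, -0.001, 0.0, 0.0, 0.002, 0.0, -1], [0.006, -0.003, -0.001, 0.0, 0.003, -0.002, -1], [0.014, -0.006, -0.002, 0.0, 0.003, -0.004, -1], [0.024, -0.011, -0.003, 0.0, 0.004, -0.007, -1], [0.036, -0.016, -0.004, 0.0, 0.005, -0.011, -1]]
[[0.014, -0.006, -0.002, 0.0, 0.001, -0.004, -1], [0.03, -0.013, -0.004, 0.0, 0.002, -0.009, -1], [0.048, -0.02, -0.006, 0.001, 0.004, -0.014, -1], [0.067, -0.028, -0.008, 0.001, 0.005, -0.02, -1], [0.087, -0.037, -0.01, 0.001, 0.007, -0.026, -1]]
[[0.02, -0.008, -0.003, 0.0, 0.002, -0.006, -1], [0.041, -0.016, -0.005, 0.0, 0.003, -0.013, -1], [0.062, -0.025, -0.007, 0.0, 0.005, -0.019, -1], [0.084, -0.033, -0.009, 0.001, 0.007, -0.025, -1], [0.104, -0.041, -0.011, 0.001, 0.008, -0.031, -1]]
[[0.02, -0.007, -0.002, 0.0, 0.002, -0.006, -1], [0.04, -0.014, -0.004, 0.0, 0.004, -0.012, -1], [0.058, -0.021, -0.006, 0.0, 0.005, -0.017, -1], [0.074, -0.026, -0.008, 0.0, 0.006, -0.022, -1], [0.089, -0.032, -0.009, 0.001, 0.008, -0.026, -1]]
[[0.013, -0.004, -0.001, 0.0, 0.001, -0.004, -1], [0.023, -0.007, -0.002, 0.0, 0.001, -0.007, -1], [0.031, -0.01, -0.003, 0.0, 0.002, -0.01, -1], [0.036, -0.011, -0.003, 0.0, 0.002, -0.011, -1], [0.038, -0.012, -0.003, 0.0, 0.002, -0.011, -1]]
```

Emit:
jog_arm(increments=[[0.001,-0.001,0,0,0.002,0,-1],[0.006,-0.003,-0.001,0,0.003,-0.002,-1],[0.014,-0.006,-0.002,0,0.003,-0.004,-1],[0.024,-0.011,-0.003,0,0.004,-0.007,-1],[0.036,-0.016,-0.004,0,0.005,-0.011,-1]])

```text
clock: 25.62
position: [0.5086, -0.0617, 0.2287]
ee_rot: [0.719, 0.683, 0.089, 0.093]
ft_force: [0.1, -0.0, -2.6]
grip_width: 0.314
grasp_force: 109.3
```

Emit:
jog_arm(increments=[[0.014,-0.006,-0.002,0,0.001,-0.004,-1],[0.03,-0.013,-0.004,0,0.002,-0.009,-1],[0.048,-0.02,-0.006,0.001,0.004,-0.014,-1],[0.067,-0.028,-0.008,0.001,0.005,-0.02,-1],[0.087,-0.037,-0.01,0.001,0.007,-0.026,-1]])

```text
clock: 26.03
position: [0.4747, 0.0281, 0.2297]
ee_rot: [0.71, 0.693, 0.09, 0.092]
ft_force: [-0.3, 0.4, -2.5]
grip_width: 0.317
grasp_force: 109.3
```

Emit:
jog_arm(increments=[[0.02,-0.008,-0.003,0,0.002,-0.006,-1],[0.041,-0.016,-0.005,0,0.003,-0.013,-1],[0.062,-0.025,-0.007,0,0.005,-0.019,-1],[0.084,-0.033,-0.009,0.001,0.007,-0.025,-1],[0.104,-0.041,-0.011,0.001,0.008,-0.031,-1]])

```text
clock: 26.45
position: [0.4344, 0.1334, 0.2299]
ee_rot: [0.698, 0.704, 0.091, 0.091]
ft_force: [0.4, 1.0, -2.2]
grip_width: 0.313
grasp_force: 109.3
```

Emit:
jog_arm(increments=[[0.02,-0.007,-0.002,0,0.002,-0.006,-1],[0.04,-0.014,-0.004,0,0.004,-0.012,-1],[0.058,-0.021,-0.006,0,0.005,-0.017,-1],[0.074,-0.026,-0.008,0,0.006,-0.022,-1],[0.089,-0.032,-0.009,0.001,0.008,-0.026,-1]])

```text
clock: 26.87
position: [0.4006, 0.222, 0.2307]
ee_rot: [0.689, 0.714, 0.093, 0.089]
ft_force: [0.2, -0.3, -3.1]
grip_width: 0.313
grasp_force: 109.3
```

Emit:
jog_arm(increments=[[0.013,-0.004,-0.001,0,0.001,-0.004,-1],[0.023,-0.007,-0.002,0,0.001,-0.007,-1],[0.031,-0.01,-0.003,0,0.002,-0.01,-1],[0.036,-0.011,-0.003,0,0.002,-0.011,-1],[0.038,-0.012,-0.003,0,0.002,-0.011,-1]])

```text
clock: 27.28
position: [0.3879, 0.2584, 0.2306]
ee_rot: [0.685, 0.717, 0.093, 0.088]
ft_force: [0.5, -0.2, -2.6]
grip_width: 0.317
grasp_force: 109.3
```

Run:
```python
import plan; from plan import *
plan.EASE=True
s=here(); L,e=lipof(TRAY,s); print(L,e,get_obs()['joint_pos'].round(2))
k=(L[0],L[1],L[2],e[1],e[0]);k2=(0.0,.069,.055,-12,0);k3=(0.0,.069,.035,8,0);k4=(0,.069,.032,30,0)
rows(seq(TRAY,[k,k2,k3,k4],[10,5,10]),s)
```

```text
[-0.0021  0.0698  0.1305] [  0.03 -14.74   0.05] [ 0.19 -0.16 -0.9   2.02  0.04  1.02 -0.68]
[[0.0, 0.0, 0.002, 0.001, -0.001, 0.0, -1], [0.0, -0.001, 0.007, 0.005, -0.001, 0.0, -1], [0.0, -0.002, 0.015, 0.01, -0.001, 0.0, -1], [0.0, -0.004, 0.024, 0.017, -0.001, 0.0, -1], [0.0, -0.005, 0.035, 0.024, -0.001, 0.0, -1]]
[[0.0, -0.002, 0.01, 0.007, 0.0, 0.0, -1], [0.0, -0.003, 0.02, 0.014, 0.0, 0.0, -1], [-0.001, -0.004, 0.027, 0.019, 0.0, 0.0, -1], [-0.001, -0.005, 0.033, 0.023, 0.0, 0.0, -1], [-0.001, -0.005, 0.035, 0.024, 0.0, 0.0, -1]]
[[0.0, 0.004, -0.002, 0.036, 0.0, 0.0, -1], [0.0, 0.015, -0.004, 0.123, 0.0, 0.0, -1], [0.0, 0.028, -0.005, 0.226, 0.0, 0.0, -1], [0.0, 0.04, -0.004, 0.313, 0.0, 0.0, -1], [0.0, 0.045, -0.004, 0.349, 0.0, 0.0, -1]]
[[0.0, 0.001, -0.001, 0.011, 0.0, 0.0, -1], [0.0, 0.005, -0.003, 0.04, 0.0, 0.0, -1], [0.0, 0.011, -0.006, 0.083, 0.0, 0.0, -1], [0.0, 0.018, -0.01, 0.135, 0.0, 0.0, -1], [0.0, 0.026, -0.013, 0.192, 0.0, 0.0, -1]]
[[0.0, 0.007, -0.004, 0.057, 0.0, 0.0, -1], [0.0, 0.014, -0.008, 0.109, 0.0, 0.0, -1], [0.0, 0.02, -0.011, 0.152, 0.0, 0.0, -1], [0.0, 0.025, -0.013, 0.181, 0.0, 0.0, -1], [0.0, 0.026, -0.013, 0.192, 0.0, 0.0, -1]]
```

Emit:
jog_arm(increments=[[0,0,0.002,0.001,0,0,-1],[0,-0.001,0.007,0.005,0,0,-1],[0,-0.002,0.015,0.01,0,0,-1],[0,-0.004,0.024,0.017,0,0,-1],[0,-0.005,0.035,0.024,0,0,-1]])

```text
clock: 27.7
position: [0.3927, 0.2572, 0.1945]
ee_rot: [0.687, 0.718, 0.084, 0.08]
ft_force: [0.1, 0.0, -3.2]
grip_width: 0.315
grasp_force: 109.3
```

Emit:
jog_arm(increments=[[0,-0.002,0.01,0.007,0,0,-1],[0,-0.003,0.02,0.014,0,0,-1],[-0.001,-0.004,0.027,0.019,0,0,-1],[-0.001,-0.005,0.033,0.023,0,0,-1],[-0.001,-0.005,0.035,0.024,0,0,-1]])

```text
clock: 28.12
position: [0.3955, 0.2564, 0.159]
ee_rot: [0.688, 0.719, 0.075, 0.071]
ft_force: [-0.2, 0.1, -3.2]
grip_width: 0.312
grasp_force: 109.3
```

Emit:
jog_arm(increments=[[0,0.004,-0.002,0.036,0,0,-1],[0,0.015,-0.004,0.123,0,0,-1],[0,0.028,-0.005,0.226,0,0,-1],[0,0.04,-0.004,0.313,0,0,-1],[0,0.045,-0.004,0.349,0,0,-1]])

```text
clock: 28.53
position: [0.4423, 0.2575, 0.1732]
ee_rot: [0.691, 0.719, -0.051, -0.051]
ft_force: [-0.4, -0.8, -3.3]
grip_width: 0.314
grasp_force: 109.4
```

Emit:
jog_arm(increments=[[0,0.001,-0.001,0.011,0,0,-1],[0,0.005,-0.003,0.04,0,0,-1],[0,0.011,-0.006,0.083,0,0,-1],[0,0.018,-0.01,0.135,0,0,-1],[0,0.026,-0.013,0.192,0,0,-1]])

```text
clock: 28.95
position: [0.4664, 0.2606, 0.1839]
ee_rot: [0.681, 0.713, -0.119, -0.114]
ft_force: [-1.0, 0.1, -1.3]
grip_width: 0.315
grasp_force: 109.6
```

Emit:
jog_arm(increments=[[0,0.007,-0.004,0.057,0,0,-1],[0,0.014,-0.008,0.109,0,0,-1],[0,0.02,-0.011,0.152,0,0,-1],[0,0.025,-0.013,0.181,0,0,-1],[0,0.026,-0.013,0.192,0,0,-1]])

```text
clock: 29.37
position: [0.4954, 0.2618, 0.1873]
ee_rot: [0.667, 0.698, -0.187, -0.18]
ft_force: [-2.8, -0.1, 4.3]
grip_width: 0.313
grasp_force: 110.2
```

Run:
```python
import plan; from plan import *
plan.EASE=True
s=here(); L,e=lipof(TRAY,s); print(L,e,get_obs()['joint_pos'].round(2),get_obs()['ft_force'])
k=(L[0],L[1],L[2],e[1],e[0]);k2=(0.0,.069,.12,30,0);k3=(-.0,.069,.14,2,0)
rows(seq(TRAY,[k,k2,k3],[10,10]),s)
c,W,_=cam('side'); save('s6.png',c[80:230,110:300],3.2)
```

```text
[0.0004 0.0684 0.0326] [3.00e-02 3.01e+01 1.30e-01] [ 0.05  0.72 -0.79  1.31  0.17  1.73 -0.68] [-2.76467294 -0.07641488  4.34007952]
[[0.0, -0.001, -0.002, 0.0, -0.002, 0.0, -1], [0.0, -0.005, -0.008, 0.0, -0.002, 0.0, -1], [0.0, -0.01, -0.016, 0.0, -0.002, 0.0, -1], [0.001, -0.016, -0.027, -0.001, -0.002, 0.0, -1], [0.001, -0.022, -0.038, -0.001, -0.002, 0.0, -1]]
[[0.0, -0.007, -0.011, 0.0, 0.0, 0.0, -1], [0.0, -0.013, -0.021, 0.0, 0.0, 0.0, -1], [0.0, -0.018, -0.029, 0.0, 0.0, 0.0, -1], [0.0, -0.021, -0.035, -0.001, 0.0, 0.0, -1], [0.0, -0.022, -0.037, -0.001, 0.0, 0.0, -1]]
[[0.0, -0.002, 0.0, -0.013, 0.0, 0.0, -1], [0.0, -0.008, 0.003, -0.05, 0.0, 0.0, -1], [0.0, -0.015, 0.006, -0.105, 0.0, 0.0, -1], [0.0, -0.024, 0.011, -0.172, 0.0, 0.0, -1], [0.0, -0.033, 0.016, -0.244, 0.0, 0.0, -1]]
[[0.0, -0.01, 0.004, -0.072, 0.0, 0.0, -1], [0.0, -0.019, 0.008, -0.139, 0.0, 0.0, -1], [0.0, -0.025, 0.012, -0.194, 0.0, 0.0, -1], [0.0, -0.03, 0.015, -0.231, 0.0, 0.0, -1], [0.0, -0.031, 0.016, -0.244, 0.0, 0.0, -1]]
```

View pics/s6.png

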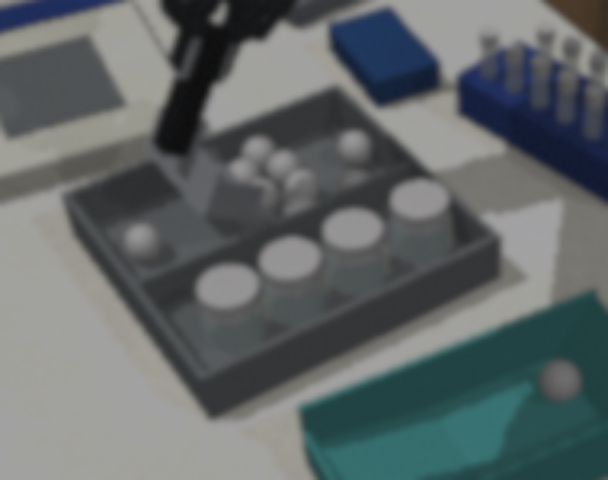

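The crop shows the balls lying in the coolant bay in front of the scoop (250,165–355,145), ball0 at (142,240), all four pots standing, and one ball in the bin at (560,380). I'll lift out.

Emit:
jog_arm(increments=[[0,-0.001,-0.002,0,0,0,-1],[0,-0.005,-0.008,0,0,0,-1],[0,-0.01,-0.016,0,0,0,-1],[0,-0.016,-0.027,0,0,0,-1],[0,-0.022,-0.038,0,0,0,-1]])

```text
clock: 29.83
position: [0.4952, 0.2613, 0.2324]
ee_rot: [0.668, 0.698, -0.186, -0.179]
ft_force: [-0.4, -0.5, -1.7]
grip_width: 0.311
grasp_force: 109.6
```

Emit:
jog_arm(increments=[[0,-0.007,-0.011,0,0,0,-1],[0,-0.013,-0.021,0,0,0,-1],[0,-0.018,-0.029,0,0,0,-1],[0,-0.021,-0.035,0,0,0,-1],[0,-0.022,-0.037,0,0,0,-1]])

```text
clock: 30.25
position: [0.495, 0.2614, 0.2749]
ee_rot: [0.668, 0.698, -0.186, -0.179]
ft_force: [-0.2, -0.3, -2.0]
grip_width: 0.315
grasp_force: 109.6
```

Emit:
jog_arm(increments=[[0,-0.002,0,-0.013,0,0,-1],[0,-0.008,0.003,-0.05,0,0,-1],[0,-0.015,0.006,-0.105,0,0,-1],[0,-0.024,0.011,-0.172,0,0,-1],[0,-0.033,0.016,-0.244,0,0,-1]])

```text
clock: 30.67
position: [0.4579, 0.2593, 0.2752]
ee_rot: [0.685, 0.716, -0.1, -0.096]
ft_force: [-0.2, 0.1, -0.1]
grip_width: 0.313
grasp_force: 109.6
```

Emit:
jog_arm(increments=[[0,-0.01,0.004,-0.072,0,0,-1],[0,-0.019,0.008,-0.139,0,0,-1],[0,-0.025,0.012,-0.194,0,0,-1],[0,-0.03,0.015,-0.231,0,0,-1],[0,-0.031,0.016,-0.244,0,0,-1]])

```text
clock: 31.08
position: [0.4222, 0.2581, 0.2691]
ee_rot: [0.69, 0.723, -0.012, -0.011]
ft_force: [0.2, 0.2, -1.2]
grip_width: 0.315
grasp_force: 109.5
```

```bash
cat > balls.py <<'E'
from plan import *
def balls(cn,frame,box,tag=None,zr=(.01,.075)):
    c,W,_=cam(cn); hsv=cv2.cvtColor(c,cv2.COLOR_RGB2HSV); F=Ro.from_euler('z',-frame[2],degrees=True)
    Q=F.apply((W-[frame[0],frame[1],0]).reshape(-1,3)).reshape(W.shape)
    m=(hsv[...,1]<45)&(hsv[...,2]>100)&(Q[...,0]>box[0])&(Q[...,0]<box[1])&(Q[...,1]>box[2])&(Q[...,1]<box[3])&(Q[...,2]>zr[0])&(Q[...,2]<zr[1])
    m=cv2.erode(m.astype(np.uint8),np.ones((3,3)))
    n,l,s,_=cv2.connectedComponentsWithStats(m)
    for i in range(1,n):
        if s[i,4]>12: q=Q[l==i]; print(cn,s[i].tolist(),np.nanmean(q,0).round(4),'max z',np.nanmax(q[:,2]).round(4),((np.nanmin(q,0)+np.nanmax(q,0))/2).round(4))
    if tag: save(tag,c)
E
python3 - <<'E'
from balls import *
balls('side',BIN,(-.13,.12,-.06,.06)); balls('top',BIN,(-.13,.12,-.06,.06)); balls('top',TRAY,(-.139,.139,.004,.133),zr=(.03,.1))
s=here(); L,e=lipof(TRAY,s); print(L,e,lipof(BIN,s))
E
```

```text
side [280, 194, 9, 8, 60] [0.0607 0.019  0.0354] max z 0.0409 [0.062  0.0195 0.0345]
top [249, 143, 13, 13, 114] [0.0649 0.0236 0.0356] max z 0.0419 [0.0655 0.0227 0.0356]
top [76, 141, 12, 12, 98] [0.1193 0.0689 0.0366] max z 0.0403 [0.1201 0.0688 0.0357]
top [100, 154, 12, 11, 86] [0.0917 0.0205 0.0369] max z 0.041 [0.0917 0.0211 0.0361]
top [87, 175, 12, 11, 91] [0.0486 0.0475 0.0367] max z 0.0408 [0.0497 0.0483 0.0362]
top [70, 176, 12, 11, 103] [0.0498 0.0813 0.0364] max z 0.0418 [0.0496 0.0822 0.0365]
top [54, 181, 12, 12, 113] [0.0403 0.1134 0.0361] max z 0.0419 [0.0405 0.1138 0.0367]
top [102, 184, 10, 11, 81] [0.03   0.0189 0.0372] max z 0.041 [0.03   0.02   0.0367]
top [83, 193, 10, 5, 33] [0.0185 0.058  0.0365] max z 0.042 [0.0194 0.0589 0.0375]
top [64, 195, 12, 4, 34] [0.0181 0.0938 0.0367] max z 0.0402 [0.0187 0.0944 0.036 ]
top [80, 252, 13, 13, 115] [-0.1047  0.0634  0.0367] max z 0.0422 [-0.1048  0.0639  0.0369]
[-0.      0.067   0.1391] [-0.07  2.09  0.02] (array([-0.0685,  0.3599,  0.1391]), array([6.23, 2.09, 0.02]))
```

Eight balls plus ball0 lie in the bay, and the last ball is in the bin at (0.065, 0.023). I'll make a second scoop trip.

Run:
```python
import plan; from plan import *
plan.EASE=True
s=here(); L,e=lipof(BIN,s)
k=(L[0],L[1],L[2],e[1],e[0]);k1=(-.036,0,.11,10,0); k2=(-.036,0,.02,10,0)
rows(seq(BIN,[k,k1,k2],[15,5]),s)
```

```text
[[-0.004, 0.0, 0.0, 0.002, 0.0, 0.001, -1], [-0.017, 0.001, 0.001, 0.007, 0.0, 0.005, -1], [-0.037, 0.001, 0.002, 0.014, 0.0, 0.011, -1], [-0.062, 0.002, 0.003, 0.024, 0.001, 0.019, -1], [-0.091, 0.003, 0.004, 0.036, 0.001, 0.028, -1]]
[[-0.033, 0.002, 0.002, 0.013, 0.001, 0.01, -1], [-0.068, 0.005, 0.004, 0.026, 0.002, 0.021, -1], [-0.103, 0.007, 0.005, 0.04, 0.003, 0.032, -1], [-0.138, 0.009, 0.007, 0.053, 0.004, 0.042, -1], [-0.171, 0.012, 0.009, 0.066, 0.006, 0.052, -1]]
[[-0.029, 0.003, 0.001, 0.012, 0.001, 0.009, -1], [-0.054, 0.006, 0.002, 0.022, 0.002, 0.017, -1], [-0.074, 0.009, 0.003, 0.029, 0.003, 0.023, -1], [-0.087, 0.01, 0.003, 0.034, 0.004, 0.027, -1], [-0.091, 0.011, 0.003, 0.036, 0.004, 0.028, -1]]
[[0.0, 0.002, 0.009, 0.0, 0.0, 0.0, -1], [0.0, 0.005, 0.031, 0.0, 0.0, 0.0, -1], [0.0, 0.01, 0.058, 0.0, 0.0, 0.0, -1], [0.0, 0.014, 0.08, 0.0, 0.0, 0.0, -1], [0.0, 0.016, 0.089, 0.0, 0.0, 0.0, -1]]
```

Emit:
jog_arm(increments=[[-0.004,0,0,0.002,0,0.001,-1],[-0.017,0.001,0.001,0.007,0,0.005,-1],[-0.037,0.001,0.002,0.014,0,0.011,-1],[-0.062,0.002,0.003,0.024,0.001,0.019,-1],[-0.091,0.003,0.004,0.036,0.001,0.028,-1]])

```text
clock: 31.65
position: [0.4311, 0.1668, 0.265]
ee_rot: [0.7, 0.713, -0.026, -0.027]
ft_force: [1.6, -0.1, -1.3]
grip_width: 0.313
grasp_force: 109.6
```

Emit:
jog_arm(increments=[[-0.033,0.002,0.002,0.013,0.001,0.01,-1],[-0.068,0.005,0.004,0.026,0.002,0.021,-1],[-0.103,0.007,0.005,0.04,0.003,0.032,-1],[-0.138,0.009,0.007,0.053,0.004,0.042,-1],[-0.171,0.012,0.009,0.066,0.006,0.052,-1]])

```text
clock: 32.07
position: [0.4453, -0.0061, 0.255]
ee_rot: [0.718, 0.692, -0.048, -0.051]
ft_force: [-0.2, -0.5, -1.6]
grip_width: 0.315
grasp_force: 109.6
```

Emit:
jog_arm(increments=[[-0.029,0.003,0.001,0.012,0.001,0.009,-1],[-0.054,0.006,0.002,0.022,0.002,0.017,-1],[-0.074,0.009,0.003,0.029,0.003,0.023,-1],[-0.087,0.01,0.003,0.034,0.004,0.027,-1],[-0.091,0.011,0.003,0.036,0.004,0.028,-1]])

```text
clock: 32.48
position: [0.4524, -0.0974, 0.25]
ee_rot: [0.728, 0.68, -0.06, -0.065]
ft_force: [0.3, 1.0, -0.3]
grip_width: 0.316
grasp_force: 109.6
```

Emit:
jog_arm(increments=[[0,0,0,0,0,0,-1],[0,0,0,0,0,0,-1],[0,0,0,0,0,0,-1]])

```text
clock: 32.73
position: [0.4525, -0.0934, 0.2509]
ee_rot: [0.726, 0.682, -0.059, -0.064]
ft_force: [-0.8, 0.7, -1.6]
grip_width: 0.311
grasp_force: 109.6
```

Run:
```python
import plan; from plan import *
plan.EASE=True
s=here(); L,e=lipof(BIN,s); print(L,e)
k=(L[0],L[1],L[2],e[1],e[0]); k2=(-.036,0,.02,10,0); k3=(-.034,0.000,.0065,10,0);plan.EASE=False
s=rows(seq(BIN,[k,k2,k3],[5,5]),s)
```

```text
[-0.0357  0.0026  0.1103] [0.17 9.96 0.06]
[[0.0, 0.003, 0.018, 0.0, -0.001, 0.001, -1], [-0.001, 0.006, 0.036, 0.0, -0.001, 0.001, -1], [-0.001, 0.009, 0.053, 0.0, -0.001, 0.002, -1], [-0.002, 0.012, 0.071, 0.001, -0.001, 0.002, -1], [-0.002, 0.015, 0.089, 0.001, -0.001, 0.003, -1]]
[[0.0, 0.001, 0.003, 0.0, 0.0, 0.0, -1], [0.0, 0.002, 0.005, 0.0, 0.0, 0.0, -1], [0.0, 0.003, 0.008, 0.0, 0.0, 0.0, -1], [0.0, 0.004, 0.01, 0.0, 0.0, 0.0, -1], [0.0, 0.005, 0.013, 0.0, 0.0, 0.0, -1]]
```

Emit:
jog_arm(increments=[[-0.002,0.003,0.018,0,0,0.001,-1],[-0.002,0.006,0.036,0,0,0.001,-1],[-0.002,0.009,0.053,0,0,0.002,-1],[-0.002,0.012,0.071,0,0,0.002,-1],[-0.002,0.015,0.089,0,0,0.003,-1]])

```text
clock: 33.15
position: [0.4517, -0.0955, 0.16]
ee_rot: [0.727, 0.681, -0.059, -0.063]
ft_force: [-0.0, 0.1, -2.0]
grip_width: 0.316
grasp_force: 109.8
```

Emit:
jog_arm(increments=[[0,0.001,0.003,0,0,0,-1],[0,0.002,0.005,0,0,0,-1],[0,0.003,0.008,0,0,0,-1],[0,0.004,0.01,0,0,0,-1],[0,0.005,0.013,0,0,0,-1]])

```text
clock: 33.57
position: [0.455, -0.0969, 0.1476]
ee_rot: [0.728, 0.681, -0.059, -0.063]
ft_force: [0.2, 0.6, -1.8]
grip_width: 0.313
grasp_force: 109.4
```

Emit:
jog_arm(increments=[[0,0,0,0,0,0,-1],[0,0,0,0,0,0,-1],[0,0,0,0,0,0,-1]])

```text
clock: 33.82
position: [0.4544, -0.097, 0.1471]
ee_rot: [0.728, 0.68, -0.059, -0.063]
ft_force: [-0.6, -0.1, -1.4]
grip_width: 0.317
grasp_force: 109.4
```

Run:
```python
import plan; from plan import *
s=here(); L,e=lipof(BIN,s); print(L,e,get_obs()['ft_force'])
k=(L[0],L[1],L[2],e[1],e[0]); k2=(.02,0.0,.0055,7,0);k3=(.083,0,.0060,3,0)
s=rows(seq(BIN,[k,k2,k3],[5,10]),s)
```

```text
[-0.0336 -0.0014  0.0065] [-0.14  9.95 -0.  ] [-0.58059217 -0.08493175 -1.3524043 ]
[[0.0, 0.009, -0.001, -0.01, 0.0, 0.0, -1], [0.001, 0.019, -0.001, -0.021, 0.0, -0.001, -1], [0.001, 0.028, -0.002, -0.031, 0.0, -0.001, -1], [0.001, 0.037, -0.003, -0.041, 0.0, -0.002, -1], [0.001, 0.047, -0.003, -0.051, 0.0, -0.002, -1]]
[[0.0, 0.005, -0.001, -0.007, 0.0, 0.0, -1], [0.0, 0.01, -0.001, -0.014, 0.0, 0.0, -1], [0.0, 0.016, -0.001, -0.021, 0.0, 0.0, -1], [0.0, 0.021, -0.001, -0.028, 0.0, 0.0, -1], [0.0, 0.026, -0.001, -0.035, 0.0, 0.0, -1]]
[[0.0, 0.006, 0.0, -0.007, 0.0, 0.0, -1], [0.0, 0.011, 0.0, -0.014, 0.0, 0.0, -1], [0.0, 0.017, 0.0, -0.021, 0.0, 0.0, -1], [0.0, 0.022, 0.0, -0.028, 0.0, 0.0, -1], [0.0, 0.027, 0.0, -0.035, 0.0, 0.0, -1]]
```

Emit:
jog_arm(increments=[[0,0.009,-0.001,-0.01,0,0,-1],[0.001,0.019,-0.001,-0.021,0,-0.001,-1],[0.001,0.028,-0.002,-0.031,0,-0.001,-1],[0.001,0.037,-0.003,-0.041,0,-0.002,-1],[0.001,0.047,-0.003,-0.051,0,-0.002,-1]])

```text
clock: 34.23
position: [0.5008, -0.099, 0.1423]
ee_rot: [0.728, 0.682, -0.043, -0.046]
ft_force: [-61.2, 6.3, 89.6]
grip_width: 0.313
grasp_force: 119.1
```

Emit:
jog_arm(increments=[[0,0.005,-0.001,-0.007,0,0,-1],[0,0.01,-0.001,-0.014,0,0,-1],[0,0.016,-0.001,-0.021,0,0,-1],[0,0.021,-0.001,-0.028,0,0,-1],[0,0.026,-0.001,-0.035,0,0,-1]])

```text
clock: 34.65
position: [0.5273, -0.1008, 0.1395]
ee_rot: [0.729, 0.683, -0.03, -0.032]
ft_force: [-4.7, 1.0, 5.9]
grip_width: 0.317
grasp_force: 110.7
```

Emit:
jog_arm(increments=[[0,0.006,0,-0.007,0,0,-1],[0,0.011,0,-0.014,0,0,-1],[0,0.017,0,-0.021,0,0,-1],[0,0.022,0,-0.028,0,0,-1],[0,0.027,0,-0.035,0,0,-1]])

```text
clock: 35.07
position: [0.5543, -0.1025, 0.1368]
ee_rot: [0.729, 0.684, -0.018, -0.019]
ft_force: [-1.2, -0.3, -0.3]
grip_width: 0.315
grasp_force: 110.3
```

Run:
```python
import plan; from plan import *
s=here(); L,e=lipof(BIN,s); print(L,e,get_obs()['ft_force'])
k=(L[0],L[1],L[2],e[1],e[0]);k2=(.09,0.0,.015,-6,0); k3=(.096,0.0,.028,-14,0);k4=(.094,0,.06,-15,0); k5=(.09,0,.13,-15,0)
rows(seq(BIN,[k,k2,k3,k4,k5],[5,5,5,5]),s)
```

```text
[ 0.0831 -0.0003  0.0053] [-0.02  2.99  0.03] [-1.18604466 -0.30793605 -0.27635879]
[[0.0, -0.003, 0.001, -0.031, 0.0, 0.0, -1], [0.0, -0.005, 0.002, -0.063, 0.0, 0.0, -1], [0.0, -0.008, 0.003, -0.094, 0.0, 0.0, -1], [0.0, -0.01, 0.004, -0.126, 0.0, 0.0, -1], [0.0, -0.012, 0.005, -0.157, 0.0, 0.0, -1]]
[[0.0, -0.002, 0.001, -0.028, 0.0, 0.0, -1], [0.0, -0.004, 0.001, -0.056, 0.0, 0.0, -1], [0.0, -0.006, 0.001, -0.084, 0.0, 0.0, -1], [0.0, -0.008, 0.001, -0.112, 0.0, 0.0, -1], [0.0, -0.01, 0.002, -0.14, 0.0, 0.0, -1]]
[[0.0, 0.001, -0.006, -0.003, 0.0, 0.0, -1], [0.0, 0.002, -0.012, -0.007, 0.0, 0.0, -1], [0.0, 0.002, -0.018, -0.01, 0.0, 0.0, -1], [0.0, 0.003, -0.024, -0.014, 0.0, 0.0, -1], [0.0, 0.004, -0.03, -0.017, 0.0, 0.0, -1]]
[[0.0, 0.003, -0.014, 0.0, 0.0, 0.0, -1], [0.0, 0.005, -0.028, 0.0, 0.0, 0.0, -1], [0.0, 0.008, -0.041, 0.0, 0.0, 0.0, -1], [0.0, 0.011, -0.055, 0.0, 0.0, 0.0, -1], [0.0, 0.014, -0.069, 0.0, 0.0, 0.0, -1]]
```

There was a brief force spike as the lip met the floor, now gone. I'll tilt up, lift, and check.

Emit:
jog_arm(increments=[[0,-0.003,0.001,-0.031,0,0,-1],[0,-0.005,0.002,-0.063,0,0,-1],[0,-0.008,0.003,-0.094,0,0,-1],[0,-0.01,0.003,-0.126,0,0,-1],[0,-0.012,0.004,-0.157,0,0,-1]])

```text
clock: 35.48
position: [0.5418, -0.1017, 0.1335]
ee_rot: [0.729, 0.683, 0.036, 0.039]
ft_force: [1.1, 0.2, -1.1]
grip_width: 0.316
grasp_force: 109.9
```

Emit:
jog_arm(increments=[[0,-0.002,0.001,-0.028,0,0,-1],[0,-0.004,0.001,-0.056,0,0,-1],[0,-0.006,0.001,-0.084,0,0,-1],[0,-0.008,0.001,-0.112,0,0,-1],[0,-0.01,0.001,-0.14,0,0,-1]])

```text
clock: 35.9
position: [0.5318, -0.101, 0.1315]
ee_rot: [0.724, 0.679, 0.084, 0.089]
ft_force: [0.7, 0.1, -1.7]
grip_width: 0.314
grasp_force: 109.9
```

Emit:
jog_arm(increments=[[0,0.001,-0.006,-0.003,0,0,-1],[0,0.002,-0.012,-0.007,0,0,-1],[0,0.002,-0.018,-0.01,0,0,-1],[0,0.003,-0.024,-0.014,0,0,-1],[0,0.004,-0.03,-0.017,0,0,-1]])

```text
clock: 36.32
position: [0.5287, -0.1008, 0.1627]
ee_rot: [0.723, 0.678, 0.089, 0.095]
ft_force: [-0.1, -0.0, -1.5]
grip_width: 0.313
grasp_force: 109.8
```

Emit:
jog_arm(increments=[[0,0.003,-0.014,0,0,0,-1],[0,0.005,-0.028,0,0,0,-1],[0,0.008,-0.041,0,0,0,-1],[0,0.011,-0.055,0,0,0,-1],[0,0.014,-0.069,0,0,0,-1]])

```text
clock: 36.73
position: [0.5242, -0.1004, 0.2333]
ee_rot: [0.723, 0.678, 0.089, 0.095]
ft_force: [-0.3, -0.2, -2.2]
grip_width: 0.308
grasp_force: 109.8
```

Run:
```python
import plan; from plan import *
s=here(); L,e=lipof(BIN,s); print(L,e,get_obs()['ft_force'])
c,W,_=cam('side'); save('s7.png',c[110:290,190:340],3.2)
plan.EASE=True
L,e=lipof(TRAY,s); k=(L[0],L[1],L[2],e[1],e[0]);k2=(-.02,.068,.135,-15,0)
rows(seq(TRAY,[k,k2],[20]),s)
```

```text
[ 8.940e-02 -1.000e-04  1.337e-01] [ -0.   -14.97   0.02] [-0.32308415 -0.19819358 -2.16167721]
[[0.003, -0.001, 0.0, 0.0, 0.0, -0.001, -1], [0.01, -0.005, -0.001, 0.0, 0.0, -0.003, -1], [0.021, -0.01, -0.003, 0.0, 0.001, -0.007, -1], [0.036, -0.018, -0.005, 0.0, 0.003, -0.011, -1], [0.054, -0.027, -0.007, 0.0, 0.004, -0.017, -1]]
[[0.021, -0.01, -0.003, 0.0, 0.002, -0.006, -1], [0.044, -0.021, -0.006, 0.0, 0.004, -0.013, -1], [0.068, -0.032, -0.009, 0.0, 0.006, -0.02, -1], [0.094, -0.044, -0.013, 0.0, 0.008, -0.028, -1], [0.12, -0.057, -0.016, 0.0, 0.01, -0.036, -1]]
[[0.026, -0.011, -0.003, 0.0, 0.002, -0.008, -1], [0.052, -0.022, -0.006, 0.0, 0.004, -0.016, -1], [0.077, -0.033, -0.009, 0.0, 0.006, -0.023, -1], [0.101, -0.043, -0.012, 0.0, 0.008, -0.03, -1], [0.122, -0.052, -0.014, 0.0, 0.01, -0.037, -1]]
[[0.019, -0.007, -0.002, 0.0, 0.001, -0.005, -1], [0.034, -0.013, -0.004, 0.0, 0.002, -0.01, -1], [0.046, -0.018, -0.005, 0.0, 0.003, -0.013, -1], [0.054, -0.021, -0.006, -0.001, 0.004, -0.016, -1], [0.056, -0.022, -0.006, -0.001, 0.004, -0.016, -1]]
```

View pics/s7.png

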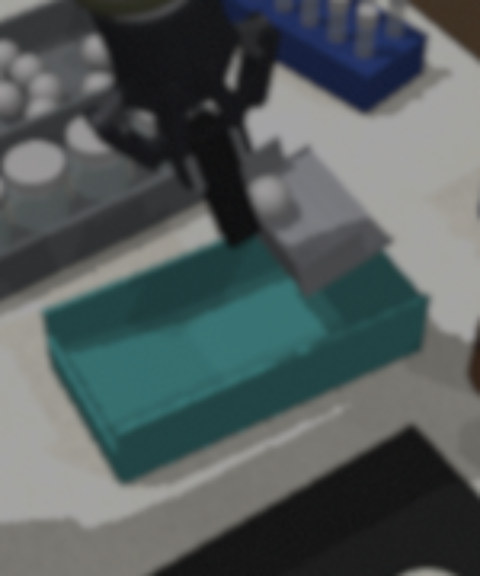

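The last ball sits in the scoop at (268,200) and the bin is empty. I'll carry it over.

Emit:
jog_arm(increments=[[0.003,-0.001,0,0,0,-0.001,-1],[0.01,-0.005,-0.001,0,0,-0.003,-1],[0.021,-0.01,-0.003,0,0.001,-0.007,-1],[0.036,-0.018,-0.005,0,0.003,-0.011,-1],[0.054,-0.027,-0.007,0,0.004,-0.017,-1]])

```text
clock: 37.2
position: [0.4987, -0.0438, 0.2307]
ee_rot: [0.718, 0.684, 0.089, 0.093]
ft_force: [-0.5, 0.3, -1.1]
grip_width: 0.315
grasp_force: 110.1
```

Emit:
jog_arm(increments=[[0.021,-0.01,-0.003,0,0.002,-0.006,-1],[0.044,-0.021,-0.006,0,0.004,-0.013,-1],[0.068,-0.032,-0.009,0,0.006,-0.02,-1],[0.094,-0.044,-0.013,0,0.008,-0.028,-1],[0.12,-0.057,-0.016,0,0.01,-0.036,-1]])

```text
clock: 37.62
position: [0.4447, 0.0796, 0.2316]
ee_rot: [0.704, 0.698, 0.091, 0.092]
ft_force: [0.5, 1.2, -1.1]
grip_width: 0.308
grasp_force: 110.1
```

Emit:
jog_arm(increments=[[0.026,-0.011,-0.003,0,0.002,-0.008,-1],[0.052,-0.022,-0.006,0,0.004,-0.016,-1],[0.077,-0.033,-0.009,0,0.006,-0.023,-1],[0.101,-0.043,-0.012,0,0.008,-0.03,-1],[0.122,-0.052,-0.014,0,0.01,-0.037,-1]])

```text
clock: 38.03
position: [0.3916, 0.2024, 0.2317]
ee_rot: [0.69, 0.712, 0.093, 0.091]
ft_force: [0.1, -1.2, -2.0]
grip_width: 0.313
grasp_force: 110.0
```

Emit:
jog_arm(increments=[[0.019,-0.007,-0.002,0,0.001,-0.005,-1],[0.034,-0.013,-0.004,0,0.002,-0.01,-1],[0.046,-0.018,-0.005,0,0.003,-0.013,-1],[0.054,-0.021,-0.006,0,0.004,-0.016,-1],[0.056,-0.022,-0.006,0,0.004,-0.016,-1]])

```text
clock: 38.45
position: [0.368, 0.257, 0.2322]
ee_rot: [0.684, 0.718, 0.094, 0.09]
ft_force: [0.3, 0.9, -1.2]
grip_width: 0.319
grasp_force: 110.0
```

Run:
```python
import plan; from plan import *
plan.EASE=True
s=here(); L,e=lipof(TRAY,s); print(L,e,get_obs()['joint_pos'].round(2))
k=(L[0],L[1],L[2],e[1],e[0]);k2=(-.02,.069,.065,-10,0);k3=(-.018,.069,.044,8,0);k4=(-.018,.069,.040,25,0)
rows(seq(TRAY,[k,k2,k3,k4],[10,5,10]),s)
```

```text
[-0.0217  0.0693  0.1326] [  0.13 -14.93  -0.04] [ 0.5  -0.33 -1.12  2.04 -0.18  1.03 -0.5 ]
[[0.0, 0.0, 0.002, 0.002, 0.001, 0.0, -1], [0.0, 0.0, 0.006, 0.009, 0.001, 0.0, -1], [0.0, -0.001, 0.013, 0.019, 0.001, 0.0, -1], [0.0, -0.002, 0.02, 0.03, 0.001, 0.001, -1], [0.0, -0.002, 0.029, 0.043, 0.001, 0.001, -1]]
[[0.0, -0.001, 0.009, 0.013, -0.001, 0.0, -1], [0.0, -0.001, 0.017, 0.024, -0.001, 0.001, -1], [0.0, -0.001, 0.023, 0.034, -0.001, 0.001, -1], [0.0, -0.001, 0.028, 0.041, -0.001, 0.001, -1], [0.0, -0.001, 0.03, 0.043, -0.001, 0.001, -1]]
[[0.0, 0.004, -0.001, 0.033, 0.0, 0.0, -1], [0.0, 0.014, -0.002, 0.111, 0.0, 0.0, -1], [0.0, 0.026, -0.002, 0.204, 0.0, 0.0, -1], [0.0, 0.037, -0.001, 0.282, 0.0, 0.0, -1], [0.0, 0.042, -0.001, 0.314, 0.0, 0.0, -1]]
[[0.0, 0.001, 0.0, 0.008, 0.0, 0.0, -1], [0.0, 0.004, -0.002, 0.031, 0.0, 0.0, -1], [0.0, 0.008, -0.004, 0.064, 0.0, 0.0, -1], [0.0, 0.014, -0.007, 0.105, 0.0, 0.0, -1], [0.0, 0.02, -0.01, 0.149, 0.0, 0.0, -1]]
[[0.0, 0.006, -0.003, 0.043, 0.0, 0.0, -1], [0.0, 0.011, -0.006, 0.084, 0.0, 0.0, -1], [0.0, 0.016, -0.008, 0.117, 0.0, 0.0, -1], [0.0, 0.019, -0.009, 0.14, 0.0, 0.0, -1], [0.0, 0.02, -0.009, 0.148, 0.0, 0.0, -1]]
```

Run:
```python
import plan; from plan import *
plan.EASE=True
s=here(); L,e=lipof(TRAY,s)
k=(L[0],L[1],L[2],e[1],e[0]);k2=(-.01,.069,.05,-8,0);k3=(-.008,.069,.024,4,0);k4=(-.008,.069,.022,24,0)
rows(seq(TRAY,[k,k2,k3,k4],[10,5,10]),s)
```

```text
[[0.0, 0.0, 0.002, 0.003, 0.001, 0.0, -1], [0.0, 0.001, 0.007, 0.013, 0.001, 0.0, -1], [0.0, 0.001, 0.016, 0.026, 0.001, 0.0, -1], [0.0, 0.002, 0.025, 0.043, 0.001, 0.001, -1], [0.0, 0.003, 0.036, 0.06, 0.001, 0.001, -1]]
[[0.0, 0.001, 0.011, 0.018, -0.001, 0.0, -1], [0.0, 0.003, 0.021, 0.035, -0.001, 0.001, -1], [0.0, 0.004, 0.029, 0.048, -0.001, 0.001, -1], [0.0, 0.005, 0.035, 0.058, -0.001, 0.001, -1], [0.0, 0.005, 0.037, 0.061, -0.001, 0.001, -1]]
[[0.0, 0.003, 0.0, 0.022, 0.0, 0.0, -1], [0.0, 0.009, 0.003, 0.074, 0.0, 0.0, -1], [0.0, 0.017, 0.006, 0.136, 0.0, 0.0, -1], [0.0, 0.024, 0.009, 0.188, 0.0, 0.0, -1], [0.0, 0.027, 0.01, 0.209, 0.0, 0.0, -1]]
[[0.0, 0.001, -0.001, 0.01, 0.0, 0.0, -1], [0.0, 0.005, -0.003, 0.037, 0.0, 0.0, -1], [0.0, 0.01, -0.006, 0.076, 0.0, 0.0, -1], [0.0, 0.016, -0.009, 0.123, 0.0, 0.0, -1], [0.0, 0.023, -0.013, 0.175, 0.0, 0.0, -1]]
[[0.0, 0.007, -0.004, 0.052, 0.0, 0.0, -1], [0.0, 0.014, -0.007, 0.099, 0.0, 0.0, -1], [0.0, 0.019, -0.01, 0.138, 0.0, 0.0, -1], [0.0, 0.023, -0.012, 0.165, 0.0, 0.0, -1], [0.0, 0.024, -0.012, 0.174, 0.0, 0.0, -1]]
```

Emit:
jog_arm(increments=[[0,0,0.002,0.003,0.001,0,-1],[0,0.001,0.007,0.013,0.001,0,-1],[0,0.001,0.016,0.026,0.001,0,-1],[0,0.002,0.025,0.043,0.001,0,-1],[0,0.003,0.036,0.06,0.001,0.001,-1]])

```text
clock: 38.87
position: [0.3821, 0.2553, 0.1983]
ee_rot: [0.688, 0.718, 0.073, 0.069]
ft_force: [0.0, -0.7, -2.7]
grip_width: 0.314
grasp_force: 110.0
```

Emit:
jog_arm(increments=[[0,0.001,0.011,0.018,0,0,-1],[0,0.003,0.021,0.035,0,0,-1],[0,0.004,0.029,0.048,0,0.001,-1],[0,0.005,0.035,0.058,0,0.001,-1],[0,0.005,0.037,0.061,0,0.001,-1]])

```text
clock: 39.28
position: [0.3943, 0.2555, 0.1619]
ee_rot: [0.691, 0.72, 0.05, 0.046]
ft_force: [0.7, -0.7, -1.4]
grip_width: 0.315
grasp_force: 109.8
```

Emit:
jog_arm(increments=[[0,0.003,0,0.022,0,0,-1],[0,0.009,0.003,0.074,0,0,-1],[0,0.017,0.006,0.136,0,0,-1],[0,0.024,0.009,0.188,0,0,-1],[0,0.027,0.01,0.209,0,0,-1]])

```text
clock: 39.7
position: [0.4235, 0.257, 0.1565]
ee_rot: [0.692, 0.721, -0.026, -0.026]
ft_force: [0.7, -0.8, -2.4]
grip_width: 0.308
grasp_force: 109.8
```

Emit:
jog_arm(increments=[[0,0.001,-0.001,0.01,0,0,-1],[0,0.005,-0.003,0.037,0,0,-1],[0,0.01,-0.006,0.076,0,0,-1],[0,0.016,-0.009,0.123,0,0,-1],[0,0.023,-0.013,0.175,0,0,-1]])

```text
clock: 40.12
position: [0.4452, 0.2591, 0.1698]
ee_rot: [0.686, 0.717, -0.087, -0.085]
ft_force: [-0.5, 0.3, -0.2]
grip_width: 0.316
grasp_force: 109.9
```

Emit:
jog_arm(increments=[[0,0.007,-0.004,0.052,0,0,-1],[0,0.014,-0.007,0.099,0,0,-1],[0,0.019,-0.01,0.138,0,0,-1],[0,0.023,-0.012,0.165,0,0,-1],[0,0.024,-0.012,0.174,0,0,-1]])

```text
clock: 40.53
position: [0.4726, 0.26, 0.1751]
ee_rot: [0.677, 0.706, -0.149, -0.145]
ft_force: [-0.2, 0.1, -0.9]
grip_width: 0.316
grasp_force: 109.9
```

Run:
```python
import plan; from plan import *
plan.EASE=True
s=here(); L,e=lipof(TRAY,s); print(L,e,get_obs()['ft_force'])
k=(L[0],L[1],L[2],e[1],e[0]);k2=(-.01,.069,.12,26,0);k3=(-.0,.069,.14,1,0)
rows(seq(TRAY,[k,k2,k3],[10,10]),s)
c,W,_=cam('side'); save('s8.png',c[80:230,110:300],3.2)
```

```text
[-0.0061  0.0676  0.0227] [-0.13 23.94  0.17] [-0.22891878  0.10836847 -0.94204665]
[[0.0, -0.001, -0.002, 0.001, -0.003, 0.0, -1], [0.001, -0.004, -0.009, 0.004, -0.003, 0.0, -1], [0.001, -0.008, -0.02, 0.008, -0.003, -0.001, -1], [0.001, -0.014, -0.032, 0.013, -0.003, -0.001, -1], [0.001, -0.019, -0.045, 0.018, -0.003, -0.001, -1]]
[[0.0, -0.006, -0.013, 0.005, -0.001, 0.0, -1], [0.001, -0.012, -0.026, 0.01, -0.001, -0.001, -1], [0.001, -0.016, -0.036, 0.014, -0.001, -0.001, -1], [0.001, -0.019, -0.043, 0.017, -0.001, -0.001, -1], [0.001, -0.02, -0.045, 0.018, -0.001, -0.001, -1]]
[[0.0, -0.002, 0.0, -0.012, 0.0, 0.0, -1], [0.0, -0.006, 0.002, -0.045, 0.0, 0.0, -1], [0.0, -0.012, 0.004, -0.094, 0.0, 0.0, -1], [0.0, -0.019, 0.007, -0.154, 0.0, 0.0, -1], [0.0, -0.026, 0.011, -0.218, 0.0, 0.0, -1]]
[[0.0, -0.007, 0.003, -0.065, 0.0, 0.0, -1], [0.0, -0.013, 0.006, -0.124, 0.0, 0.0, -1], [0.0, -0.018, 0.009, -0.173, 0.0, 0.0, -1], [0.0, -0.021, 0.011, -0.206, 0.0, 0.0, -1], [0.0, -0.022, 0.012, -0.218, 0.0, 0.0, -1]]
```

View pics/s8.png

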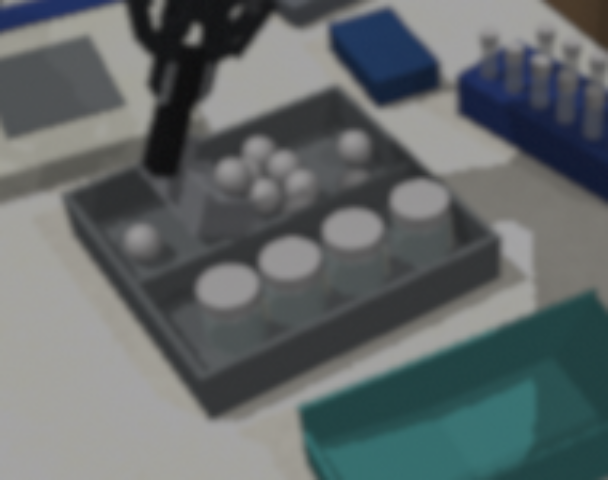

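The crop shows an empty bin, balls at (232–355,145–195), and ball0 at (142,240). It is not certain that the ninth ball has left the scoop, so I'll raise it still tilted and count.

Emit:
jog_arm(increments=[[0,-0.001,-0.002,0.001,0,0,-1],[0,-0.004,-0.009,0.004,0,0,-1],[0,-0.008,-0.02,0.008,0,0,-1],[0,-0.014,-0.032,0.013,0,0,-1],[0,-0.019,-0.045,0.018,0,0,-1]])

```text
clock: 41.0
position: [0.4724, 0.2602, 0.2255]
ee_rot: [0.675, 0.705, -0.155, -0.15]
ft_force: [-0.1, 0.3, -0.5]
grip_width: 0.313
grasp_force: 109.9
```

Emit:
jog_arm(increments=[[0,-0.006,-0.013,0.005,0,0,-1],[0,-0.012,-0.026,0.01,0,0,-1],[0,-0.016,-0.036,0.014,0,0,-1],[0,-0.019,-0.043,0.017,0,0,-1],[0,-0.02,-0.045,0.018,0,0,-1]])

```text
clock: 41.42
position: [0.4738, 0.2604, 0.2744]
ee_rot: [0.674, 0.704, -0.161, -0.156]
ft_force: [-1.1, 0.1, -1.7]
grip_width: 0.315
grasp_force: 109.9
```

Emit:
jog_arm(increments=[[0,-0.002,0,-0.012,0,0,-1],[0,-0.006,0.002,-0.045,0,0,-1],[0,-0.012,0.004,-0.094,0,0,-1],[0,-0.019,0.007,-0.154,0,0,-1],[0,-0.026,0.011,-0.218,0,0,-1]])

```text
clock: 41.83
position: [0.4451, 0.2587, 0.2734]
ee_rot: [0.687, 0.717, -0.084, -0.081]
ft_force: [-0.0, 0.2, -0.6]
grip_width: 0.314
grasp_force: 109.9
```

Emit:
jog_arm(increments=[[0,-0.007,0.003,-0.065,0,0,-1],[0,-0.013,0.006,-0.124,0,0,-1],[0,-0.018,0.009,-0.173,0,0,-1],[0,-0.021,0.011,-0.206,0,0,-1],[0,-0.022,0.012,-0.218,0,0,-1]])

```text
clock: 42.25
position: [0.4197, 0.2578, 0.267]
ee_rot: [0.691, 0.723, -0.006, -0.005]
ft_force: [-0.2, 0.7, -1.2]
grip_width: 0.317
grasp_force: 110.0
```

Run:
```python
from balls import *; import plan
balls('top',TRAY,(-.139,.139,.004,.133),zr=(.028,.1)); balls('top',BIN,(-.13,.12,-.06,.06))
plan.EASE=True
M=(.4648,-.320,.86)
s=here(); L,e=lipof(M,s); print(L,e)
# scoop back on the mat's near part: origin at mat x -0.085,y 0
k=(L[0],L[1],L[2],e[1],e[0]); k1=(-.045,0,.13,0,0)
rows(seq(M,[k,k1],[25]),s)
```

```text
top [76, 141, 13, 13, 113] [0.118  0.0682 0.0357] max z 0.0407 [0.1189 0.0686 0.0345]
top [100, 154, 13, 12, 118] [0.0899 0.0193 0.036 ] max z 0.0402 [0.0905 0.0205 0.0352]
top [70, 175, 13, 12, 115] [0.0498 0.0808 0.0361] max z 0.0409 [0.0507 0.0813 0.0357]
top [87, 175, 13, 11, 109] [0.0493 0.0469 0.0365] max z 0.0425 [0.0499 0.0475 0.0364]
top [54, 181, 12, 12, 113] [0.0405 0.1133 0.036 ] max z 0.0418 [0.0407 0.1138 0.0356]
top [102, 184, 10, 11, 82] [0.0302 0.0192 0.0369] max z 0.0418 [0.0298 0.0198 0.0374]
top [64, 193, 14, 7, 72] [0.0189 0.0916 0.0369] max z 0.042 [0.0198 0.0926 0.036 ]
top [84, 192, 12, 7, 56] [0.0183 0.0551 0.037 ] max z 0.0423 [0.0195 0.0549 0.0367]
top [71, 244, 13, 10, 107] [-0.0848  0.0791  0.0361] max z 0.041 [-0.0853  0.0804  0.0352]
top [81, 255, 13, 14, 134] [-0.1109  0.0613  0.0365] max z 0.0416 [-0.1116  0.0616  0.0363]
[0.0519 0.5803 0.1388] [ 1.6   1.01 -0.02]
[[-0.003, -0.001, 0.0, 0.0, 0.0, 0.0, -1], [-0.01, -0.002, 0.0, 0.0, 0.0, 0.0, -1], [-0.023, -0.005, 0.001, -0.001, 0.0, 0.001, -1], [-0.039, -0.008, 0.001, -0.001, 0.0, 0.002, -1], [-0.06, 
[... 312 characters left out ...]
01, -0.001, 0.0, 0.001, -1], [-0.068, -0.013, 0.002, -0.002, 0.0, 0.003, -1], [-0.103, -0.02, 0.002, -0.003, 0.0, 0.005, -1], [-0.137, -0.026, 0.003, -0.004, 0.0, 0.006, -1], [-0.171, -0.032, 0.004, -0.005, 0.0, 0.008, -1]]
[[-0.033, -0.006, 0.0, -0.001, 0.0, 0.002, -1], [-0.064, -0.012, 0.001, -0.002, 0.0, 0.003, -1], [-0.093, -0.017, 0.002, -0.003, 0.0, 0.005, -1], [-0.119, -0.022, 0.002, -0.004, 0.0, 0.006, -1], [-0.143, -0.026, 0.003, -0.005, 0.0, 0.007, -1]]
[[-0.02, -0.004, 0.0, 0.0, 0.0, 0.001, -1], [-0.037, -0.007, 0.0, -0.001, 0.0, 0.002, -1], [-0.05, -0.009, 0.0, -0.001, 0.0, 0.002, -1], [-0.057, -0.01, 0.001, -0.002, 0.0, 0.003, -1], [-0.06, -0.011, 0.001, -0.002, 0.0, 0.003, -1]]
```

All ten balls lie in the coolant bay and the bin is empty. I'll take the scoop back to the mat.

Emit:
jog_arm(increments=[[-0.003,-0.001,0,0,0,0,-1],[-0.01,-0.002,0,0,0,0,-1],[-0.023,-0.005,0.001,-0.001,0,0.001,-1],[-0.039,-0.008,0.001,-0.001,0,0.002,-1],[-0.06,-0.012,0.001,-0.002,0,0.003,-1]])

```text
clock: 42.77
position: [0.412, 0.1975, 0.2668]
ee_rot: [0.692, 0.722, -0.005, -0.008]
ft_force: [-0.4, -0.1, -0.5]
grip_width: 0.314
grasp_force: 110.0
```

Emit:
jog_arm(increments=[[-0.024,-0.005,0.001,-0.001,0,0.001,-1],[-0.05,-0.01,0.001,-0.001,0.001,0.002,-1],[-0.079,-0.016,0.002,-0.002,0.001,0.004,-1],[-0.11,-0.022,0.003,-0.003,0.001,0.005,-1],[-0.142,-0.028,0.003,-0.004,0.001,0.007,-1]])

```text
clock: 43.18
position: [0.3893, 0.0529, 0.2647]
ee_rot: [0.695, 0.719, -0.003, -0.005]
ft_force: [0.7, -0.3, -2.1]
grip_width: 0.317
grasp_force: 110.0
```

Emit:
jog_arm(increments=[[-0.034,-0.006,0.001,-0.001,0,0.001,-1],[-0.068,-0.013,0.002,-0.002,0,0.003,-1],[-0.103,-0.02,0.002,-0.003,0,0.005,-1],[-0.137,-0.026,0.003,-0.004,0,0.006,-1],[-0.171,-0.032,0.004,-0.005,0,0.008,-1]])

```text
clock: 43.6
position: [0.3628, -0.1194, 0.2601]
ee_rot: [0.698, 0.716, -0.001, -0.004]
ft_force: [1.3, -0.2, -1.3]
grip_width: 0.31
grasp_force: 109.9
```

Emit:
jog_arm(increments=[[-0.033,-0.006,0,-0.001,0,0.002,-1],[-0.064,-0.012,0.001,-0.002,0,0.003,-1],[-0.093,-0.017,0.002,-0.003,0,0.005,-1],[-0.119,-0.022,0.002,-0.004,0,0.006,-1],[-0.143,-0.026,0.003,-0.005,0,0.007,-1]])

```text
clock: 44.02
position: [0.3402, -0.2633, 0.2565]
ee_rot: [0.701, 0.713, 0.0, -0.002]
ft_force: [-0.4, 1.1, -1.6]
grip_width: 0.317
grasp_force: 109.9
```

Emit:
jog_arm(increments=[[-0.02,-0.004,0,0,0,0.001,-1],[-0.037,-0.007,0,-0.001,0,0.002,-1],[-0.05,-0.009,0,-0.001,0,0.002,-1],[-0.057,-0.01,0.001,-0.002,0,0.003,-1],[-0.06,-0.011,0.001,-0.002,0,0.003,-1]])

```text
clock: 44.43
position: [0.3308, -0.322, 0.2554]
ee_rot: [0.702, 0.712, 0.001, -0.001]
ft_force: [-0.4, 0.3, -1.4]
grip_width: 0.318
grasp_force: 109.9
```

Run:
```python
import plan; from plan import *
plan.EASE=True
M=(.4648,-.320,.86); s=here(); L,e=lipof(M,s); print(L,e)
c,W,_=cam('top'); z=W[...,2]; p0=s[0]; g=W[(np.abs(W[...,1]+.32)<.07)&(W[...,0]>p0[0]+.025)&(W[...,0]<.44)&(z>.1)&(z<.15)]; f=g; print(len(g))
for k in range(5):
    S=np.linalg.lstsq(np.c_[f[:,:2],np.ones(len(f))],f[:,2],rcond=None)[0]; r=g[:,2]-np.c_[g[:,:2],np.ones(len(g))]@S; f=g[np.abs(r)<[.02,.01,.006,.004,.003][k]]
print(S,len(f),'floor top z at mid',S@[.382,-.32,1],'expected',p0[2]-.125)
k=(L[0],L[1],L[2],e[1],e[0]); rows(seq(M,[k,(-.045,0,.025,0,0),(-.045,0,.003,0,0)],[5,5]),s)
```

```text
[-0.0446  0.0004  0.1284] [-0.03  0.01  0.19]
2237
[-0.00098977  0.0057265   0.13273493] 2036 floor top z at mid 0.130524353820466 expected 0.1304463782687882
[[0.0, 0.0, 0.011, 0.0, -0.003, 0.0, -1], [0.0, 0.0, 0.036, 0.0, -0.003, 0.0, -1], [0.0, 0.0, 0.067, 0.0, -0.003, 0.0, -1], [0.0, 0.0, 0.093, 0.0, -0.003, -0.001, -1], [0.0, 0.0, 0.103, 0.0, -0.003, -0.001, -1]]
[[0.0, 0.0, 0.003, 0.0, 0.0, 0.0, -1], [0.0, 0.0, 0.008, 0.0, 0.0, 0.0, -1], [0.0, 0.0, 0.015, 0.0, 0.0, 0.0, -1], [0.0, 0.0, 0.02, 0.0, 0.0, 0.0, -1], [0.0, 0.0, 0.022, 0.0, 0.0, 0.0, -1]]
```

No slip in the grip. I'll set it down, release and go straight up.

Emit:
jog_arm(increments=[[0,0,0.011,0,0,0,-1],[0,0,0.036,0,0,0,-1],[0,0,0.067,0,0,0,-1],[0,0,0.093,0,0,0,-1],[0,0,0.103,0,0,0,-1]])

```text
clock: 44.9
position: [0.3296, -0.3188, 0.1492]
ee_rot: [0.701, 0.713, 0.001, -0.003]
ft_force: [-0.6, 1.5, -2.1]
grip_width: 0.314
grasp_force: 109.7
```

Emit:
jog_arm(increments=[[0,0,0.003,0,0,0,-1],[0,0,0.008,0,0,0,-1],[0,0,0.015,0,0,0,-1],[0,0,0.02,0,0,0,-1],[0,0,0.022,0,0,0,-1]])

```text
clock: 45.32
position: [0.3309, -0.3212, 0.1308]
ee_rot: [0.702, 0.712, 0.001, -0.001]
ft_force: [-0.9, -0.1, -1.9]
grip_width: 0.314
grasp_force: 109.7
```

Emit:
jog_arm(increments=[[0,0,0,0,0,0,-1],[0,0,0,0,0,0,-1],[0,0,0,0,0,0,-1]])

```text
clock: 45.57
position: [0.3309, -0.3213, 0.1313]
ee_rot: [0.702, 0.712, 0.001, -0.0]
ft_force: [-0.0, 0.1, -1.7]
grip_width: 0.315
grasp_force: 109.7
```

Emit:
jog_arm(increments=[[0,0,0,0,0,0,0.6],[0,0,0,0,0,0,0.6],[0,0,0,0,0,0,0.6],[0,0,0,0,0,0,0.6],[0,0,0,0,0,0,0.6]])

```text
clock: 45.98
position: [0.3308, -0.3212, 0.131]
ee_rot: [0.702, 0.712, 0.001, -0.001]
ft_force: [0.0, 0.8, -0.7]
grip_width: 0.801
grasp_force: 0.0
```

Emit:
jog_arm(increments=[[0,0,-0.02,0,0,0,0.6],[0,0,-0.05,0,0,0,0.6],[0,0,-0.09,0,0,0,0.6],[0,0,-0.13,0,0,0,0.6],[0,0,-0.13,0,0,0,0.6]])

```text
clock: 46.4
position: [0.3331, -0.3231, 0.2683]
ee_rot: [0.702, 0.712, 0.0, 0.004]
ft_force: [0.6, -0.5, -0.7]
grip_width: 0.8
grasp_force: 0.0
```

Emit:
jog_arm(increments=[[0,0,0,0,0,0,0.6],[0,0,0,0,0,0,0.6],[0,0,0,0,0,0,0.6],[0,0,0,0,0,0,0.6],[0,0,0,0,0,0,0.6]])

```text
clock: 46.82
position: [0.3305, -0.3211, 0.2599]
ee_rot: [0.702, 0.712, 0.001, -0.002]
ft_force: [0.0, 0.4, 0.3]
grip_width: 0.8
grasp_force: 0.0
```

Run:
```python
from caps import *; from balls import balls
c,W=caps('t9.png'); balls('top',TRAY,(-.139,.139,.004,.133),zr=(.028,.1))
z=W[...,2]; g=W[(np.abs(W[...,1]+.32)<.05)&(W[...,0]>.37)&(W[...,0]<.41)]; print('scoop floor z',np.nanpercentile(g[:,2],[5,50,95]), np.linalg.lstsq(np.c_[g[:,:2],np.ones(len(g))],g[:,2],rcond=None)[0])
```

```text
cap 540 [0.6145 0.1661 0.0628] [0.6155 0.1664]
cap 554 [0.5513 0.1275 0.0628] [0.5512 0.1279]
cap 575 [0.4892 0.1231 0.0628] [0.4894 0.1236]
cap 586 [0.4313 0.1209 0.0629] [0.4315 0.1217]
roll [ 0.5242 -0.3684  0.0302]
top [76, 142, 13, 11, 107] [0.1188 0.0684 0.0363] max z 0.0421 [0.1188 0.0688 0.036 ]
top [100, 154, 13, 12, 111] [0.0889 0.02   0.0358] max z 0.0402 [0.0903 0.0205 0.0351]
top [70, 175, 13, 12, 91] [0.049  0.0808 0.0362] max z 0.0403 [0.0504 0.0814 0.0354]
top [87, 175, 13, 12, 100] [0.0479 0.0472 0.0364] max z 0.0412 [0.049  0.0472 0.0359]
top [54, 181, 13, 13, 120] [0.0398 0.113  0.036 ] max z 0.041 [0.0398 0.1137 0.035 ]
top [101, 183, 12, 13, 99] [0.0294 0.0195 0.0361] max z 0.0408 [0.0302 0.0204 0.0356]
top [64, 193, 13, 13, 123] [0.0143 0.092  0.036 ] max z 0.0421 [0.0142 0.0933 0.0362]
top [83, 192, 13, 13, 115] [0.0139 0.0554 0.0363] max z 0.0421 [0.0141 0.0561 0.0353]
top [71, 241, 14, 13, 134] [-0.0824  0.0793  0.0362] max z 0.0414 [-0.0822  0.08    0.0359]
top [81, 255, 13, 14, 135] [-0.111   0.0613  0.036 ] max z 0.0411 [-0.1117  0.0616  0.0353]
scoop floor z [0.00232965 0.29175525 0.48613964] [-7.53968927  1.46351885  3.57186344]
```

View pics/t9.png

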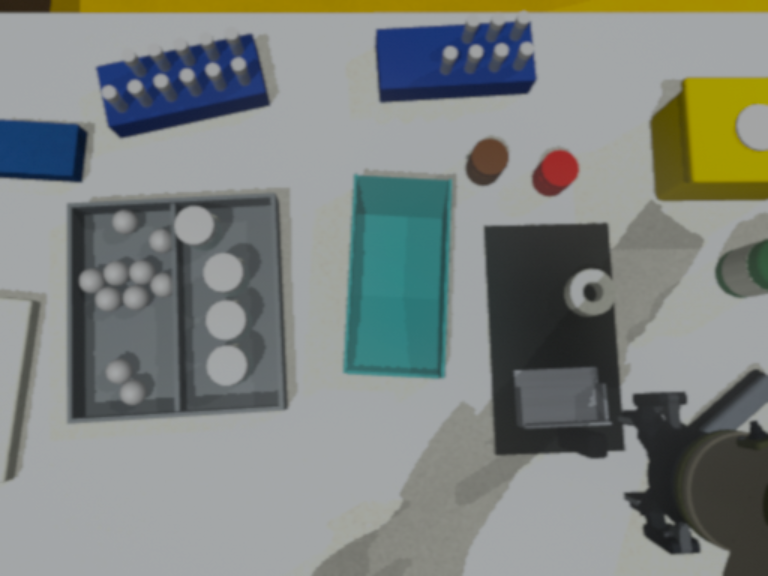

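Final top view: ten balls in the left bay, four upright pots in the right bay, the scoop flat on the mat at (560,398), the roll unmoved at (590,292), and the gripper clear. The knocked pot at (194,225) still stands inside its bay at tray y ≈ −0.033. I'm handing in.

```bash
python3 -c "
from workcell import workorder; print(workorder.hand_in())"
```

```text
the job is handed in; nothing more can be done
None
```

The job is handed in but returned no verdict: the last view showed all four pots upright in their bay, all ten balls in the other bay, the scoop flat on the mat, and pot0 and the roll where they started. The wrist force peaked at about 109 N (limit 120 N) in one reading during the second scoop.

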